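# Refit the bath tap handles with stop cogs and caps

### The arm

A 7-joint arm with a two-finger parallel gripper is mounted at the origin on the work surface. World frame = base frame: x ahead of the robot, y to its left, z up, the work surface at z = 0. Lengths are in m, angles in rad, forces in N, time in s.
With the tool pointing down it reaches from about 0.4 to 0.85 m from the base axis. Payload 10.4 kg.
Tool frame: the origin (TCP) lies at the very end of the fingers, on their centre line; the grasp point (between the pads) lies 19 mm behind it; z points along the fingers, y is the line along which they close (so a half turn about z gives the same grasp; the last joint's range is limited). The gripper opens to 85 mm and grips with 20 to 120 N. Pads are 22 mm wide; open, the fingers measure 114 mm over their backs; the gripper's body (76 mm by 85 mm) begins 54 mm behind the grasp point. The pads swing forward as they close: fully open they stand 13 mm farther back than shut.
Start: joints at [-1.267, 0.332, -0.065, 1.46, 0.022, 1.35, -0.088], TCP at [0.201, 0.592, 0.231] pointing down, gripper open.
Joint ranges: [-2.6, 2.6], [-0.5, 2.12], [-1.47, 1.34], [0.16, 2.42], [-1.27, 4.41], [0.06, 2.06], [-2.6, 2.6]. Speed limits (rad/s): [2.22, 2.22, 2.79, 2.79, 3.14, 3.14, 3.14].

### API

Orientations are given as a unit quaternion [x, y, z, w].
In Python, from workcell import manip, optics gives the robot as it stands.
- The arm moves only by the tool jog_arm, never from a script. Its arguments are lists of equal length, an entry for each row: "dr": the turn, a rotation vector about the tool's x, y, z normalised to -1 to 1, where 1 is 4 degrees, a list of three; "translation": the shift along the tool's x, y, z normalised to -1 to 1, where 1 is 0.025 m, a list of three; "jaw": the opening, from 0 (shut) to 1 (fully open). A call has 1 to 10 rows; each row shifts and turns the commanded pose from where the row before left it, along the tool's axes as they then stand; what a row does not reach is not made up. A row lasts 1/10 s, in which the tool goes at most 50 mm and 8.59 degrees, less where a joint would pass 70% of its speed; a pose out of reach is approached as far as the arm can. A call with a number of a shift or a turn outside -1 to 1 is refused whole. A call with a gripper value outside its range is refused whole. The fingers move at their own pace and stop on an object; "squeeze" is the grip in N (left out, the last holds). Time passes only in rows, so rows that do not move let the fingers close. It gives the time, the measured TCP pose, the force, the opening and the grip force at its end, in the units of the state.
- manip.get_obs(): the state, without advancing time (a new reading comes with each control period).
- optics.camera(name): name is "scene" or "top"; returns a dict with "color" (480x640x3 uint8, red, green, blue), "mtx" (3x3 intrinsics, pixels), "k1" (the pictures are not rectified: a ray, as slopes to the right and down, at radius r is drawn at 1 + k1 r^2 times it, then the intrinsics apply), "R" (3x3) and "t" (3): a world point X has camera coordinates R X + t. Camera axes: x right, y down, z forward; pixel columns grow to the right and rows downward; lengths in m; the calibration is good to about 2 mm. A picture is of the moment at which its call begins. There is no depth.
- manip.hand_in(): hands the job in; it is judged then, once.
The state is a dict: "clock": time; "joint_pos": joint angles; "joint_velocities": joint speeds; "tau": joint torques, N m; "position": TCP position; "ee_rot": TCP orientation; "ft_force": force on the tool from outside, world axes, zero at the start; "torque": the same for the moment, N m; "grip_width": opening from 0.0 (shut) to 1.0 (fully open); "grasp_force": force on a finger pad.
Only numpy, scipy, OpenCV 4.12 (cv2) and the standard library are available. Lean on these libraries where they do the work, as an engineer would, in place of code of your own. Each camera call takes 0.05 s, during which the arm holds its last target. There are 200 camera calls.

### The job

Refit the bath taps, one valve for each loose handle laid out (two or three; any valves will do): slide a turn-limit cog onto the spindle, turning it until its wide slot finds the wide master spline and it drops onto the shoulder, then a handle in the same way, fully home on the cog. Finish each with a retaining cap pushed down into the handle until it snaps fully home. Leave spare cogs and caps in the tray, and do not disturb the toiletries and the wrench.

Things in the scene. Friction and masses are not known exactly. Their poses are not given: they have to be found in the camera images.
- deck_plate: Fixed satin metal plate on the deck, 80 x 330 x 6 mm, with a low bath spout (top 74 mm above the deck) 100 to 280 mm to its +x side. Origin: centre of its underside. The three valves stand on it in a row along its y axis, 115 mm apart; the plate may be turned a little.
- valve_1: Fixed valve with an upright brass spindle with six splines. Origin: centre of its flange's underside, 6 mm above the deck; z up the spindle; +x along the wide master spline (a dark nib on the flange points the same way). From the origin up, mm: flange 60 dia to 8, shoulder 32 dia to 22 (a cog seats here), splines 22 to 48, nose 18 dia tapering 53 to 56, slim tip 12 dia to 73. Does not turn.
- valve_2: Valve like valve_1, at its own angle. All valves: splines every 60 degrees, 14 mm from the axis to their tips; core 18 dia; the master is 7 mm wide, the other five 3.6 mm, so just one angle in a full turn fits. A cog or handle at a wrong angle stops on the spline ends, 48 mm above the origin.
- valve_3: Valve like valve_1, at its own angle. All valves: two spring balls stand out of the slim tip along the valve's y axis, 61 mm above the origin, 8.5 mm from the axis; a cap snaps over them. Cogs and handles pass them freely.
- handle_1: Loose steel cross handle, 140 g, 34 mm high, lying right way up on the deck. Origin: centre of its underside; z up; +x along the wide slot of its bore (a dark pip on that arm). Hub 40 dia; four arms along its x and y axes, 14 mm wide, 10 to 28 mm above the underside, flat ends 64 mm across. Home: its origin 32 mm above a valve's origin. None if absent from this start.
- handle_2: Handle like handle_1, or None if absent. All handles: splined through bore 20 dia, up to 24 mm above the underside, with slots every 60 degrees, 5.2 mm wide, the one on +x 8.6 mm wide; about 0.8 mm (0.07 rad) play on the splines.
- handle_3: Handle like handle_1, or None if absent. All handles: above the bore a round recess takes the cap, 34 dia, 10 mm deep, its floor 24 mm above the underside.
- cog_1: Loose brass turn-limit cog, 50 g, 10 mm thick, lying flat in the tray. Origin: centre of its underside; z up; +x along the wide slot of its bore (a dark pip on that tooth). Eight flat-ended teeth every 45 degrees from +x, each 9 mm wide, 48 mm across opposite teeth. Bore and slots as in the handles, right through. Home: its origin 22 mm above a valve's origin, under a handle.
- cog_2: Cog like cog_1.
- cog_3: Cog like cog_1.
- cap_1: Loose steel retaining cap, 50 g: a plain cylinder 30 dia, 26 mm high, standing open side down in the tray. Origin: centre of its underside; z up. Blind socket 14 dia, 18 mm deep from below, goes over the spindle's slim tip. Home: its underside 24 mm above the handle's origin, 16 mm of it standing above the handle's top.
- cap_2: Cap like cap_1. All caps: set over a fitted handle, a cap rests on the spring balls about 7 mm short of home; a straight push of about 11 N (up to 15) snaps it down; it is then held lightly.
- cap_3: Cap like cap_1.
- tray: Fixed grey parts tray, 190 (x) x 300 (y) mm, 12 mm high, walls and floor 3 mm thick. Origin: centre of its underside. The caps stand in a row along its y axis about 85 mm apart, about 42 mm to its -x side, the cogs in a row about 35 mm to its +x side.
- lotion: Lotion bottle, 60 dia, 150 mm high, a bystander. Origin: centre of its underside.
- soap_dish: Soap dish with a bar of soap, 85 x 120 mm, 34 mm high, a bystander. Origin: centre of its underside.
- tumbler: Clear tumbler, 72 dia, 95 mm high, a bystander. Origin: centre of its underside.
- wrench: Wrench lying on the deck, a bystander. Origin: at its middle, on the deck.

How it is judged:
By the outcome, as a careful person would: the job done as asked, in the order asked, and still so for the second after the job is handed in, with the robot touching nothing.
Of handle_1, handle_2, handle_3 only 2 to 3 are there at a start; the rules pass over those that are not, and their reading is None.
At some moment in a run one of handle_1, handle_2, handle_3 may be knocked a few centimetres aside while the robot is not near it.
Once in a run the grip may slacken for a moment while it holds something.
It also fails if it takes over 210 s, if anything falls off the work surface, if the arm or the gripper's body presses on something with over 40 N, if the wrist force passes 120 N, or if a joint passes its speed limit or range.

## Working session

There is one attempt and no reset: what is moved stays moved. The work goes in short steps, Python scripts to look and compute and a tool call to move; the robot and the scene stay as the last step left them, time stands still between calls to the robot, and variables do not carry over. Pictures are saved under pics/ and viewed, at most 14 in all, crops included, and the job is handed in when it is done.

Besides the shell and the picture viewer there is one more tool, called after "Call:" in YAML: its name, and indented under it one key for each argument. jog_arm: Moves the arm, as the interface text tells. Scaled input: -1 to 1 covers 0.025 m each way for a shift and 4 degrees each way for a turn. Its arguments: {"type":"object","properties":{"dr":{"type":"array","items":{"type":"array","items":{"type":"number"}}},"translation":{"type":"array","items":{"type":"array","items":{"type":"number"}}},"jaw":{"type":"array","items":{"type":"number"}},"squeeze":{"type":"number"}},"required":["dr","translation","jaw"]}

```bash
mkdir -p pics; ls; cat > h.py <<'E'
import numpy as np, cv2
from workcell import manip, optics
from scipy.spatial.transform import Rotation as Ro
def cam(n):
    return optics.camera(n)
def ray(c,u,v):
    K=c["mtx"]; d=np.linalg.inv(K)@[u,v,1]; p=d[:2]; q=p.copy()
    for _ in range(20): q=p/(1+c["k1"]*(q@q))
    return np.array(c["R"]).T@np.array([q[0],q[1],1]), -np.array(c["R"]).T@c["t"]
def px2w(c,u,v,z):
    d,o=ray(c,u,v); return o+d*(z-o[2])/d[2]
def w2px(c,X):
    p=c["R"]@np.array(X)+c["t"]; q=p[:2]/p[2]; q=q*(1+c["k1"]*(q@q)); return (c["mtx"]@[q[0],q[1],1])[:2]
E
python3 - <<'E'
from h import *
import pickle
for n in("top","scene"):
    c=cam(n); pickle.dump(c,open(n+".pkl","wb"))
    cv2.imwrite(f"pics/{n}0.png",c["color"][:,:,::-1]); print(n,c["mtx"],c["k1"],-c["R"].T@c["t"],c["R"])
o=manip.get_obs(); print(o)
E
```

```text
pics
top [[474.19819635   0.         326.59326552]
 [  0.         474.19819635 246.59698035]
 [  0.           0.           1.        ]] -0.0037181418687693532 [ 0.42252642 -0.03136551  1.029588  ] [[-0.0155873  -0.99983308  0.00953181]
 [-0.99054604  0.01414169 -0.13644981]
 [ 0.13629224 -0.01156858 -0.99060113]]
scene [[464.48185142   0.         314.23847577]
 [  0.         464.48185142 231.55371748]
 [  0.           0.           1.        ]] 0.01611246576704668 [ 1.17257812 -0.51920834  0.88655314] [[ 0.62503314  0.78058042 -0.00527172]
 [ 0.57350089 -0.4637792  -0.67528185]
 [-0.5295567   0.4190502  -0.73754094]]
{'clock': 0.1, 'joint_pos': array([-1.26658258,  0.33280429, -0.06469635,  1.46088182,  0.02158503,
        1.34987315, -0.08846875]), 'joint_velocities': array([-0.00075783, -0.00231728,  0.00199172, -0.00245178, -0.0002736 ,
        0.0001232 , -0.00097231]), 'tau': array([ 2.16862383e-03, -6.26744914e+01,  4.97322797e-02, -3.92425025e+01,
        1.64588116e-02,  6.94281334e-03, -4.43410130e-06]), 'position': array([0.20053342, 0.59159811, 0.23058652]), 'ee_rot': array([ 1.62658778e-01,  9.86682176e-01, -6.30696573e-04, -8.16678907e-05]), 'ft_force': array([0.04493812, 0.11026488, 0.19276196]), 'torque': array([ 0.02569211, -0.02496491,  0.00195152]), 'grasp_force': 0.0, 'grip_width': 1.003878559952197}
```

View pics/top0.png

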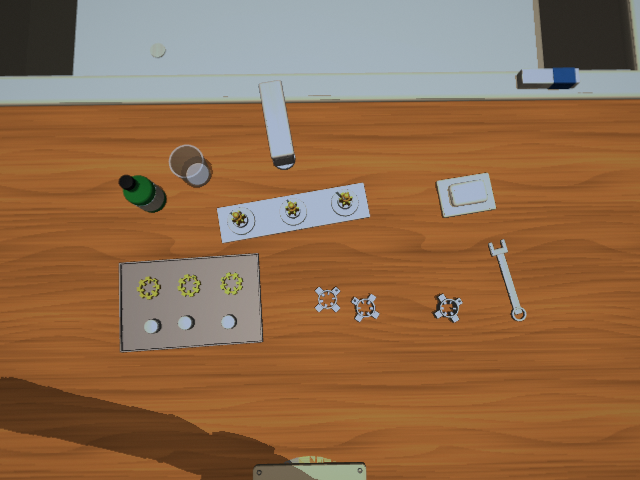

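View pics/scene0.png

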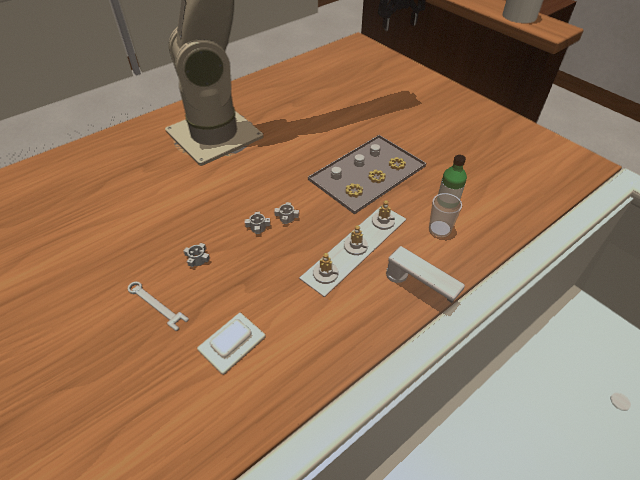

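The top view shows valves at about (240,219), (292,211) and (345,202). Cogs are at (148,288), (189,286) and (231,283), and caps at (152,326), (186,323) and (228,322). There are three handles, at (327,299), (366,307) and (448,307). I'll enlarge these areas next.

```bash
python3 - <<'E'
from h import *
import pickle
c=pickle.load(open("top.pkl","rb")); im=c["color"][:,:,::-1]
def crop(x0,y0,w,h,s): return cv2.resize(im[y0:y0+h,x0:x0+w],None,fx=s,fy=s,interpolation=cv2.INTER_CUBIC)
# valves crop 215..370, 180..245 ; handles 310..385,285..325 + 430..465,290..325
a=crop(212,182,160,60,5); cv2.imwrite("pics/v.png",np.vstack([a,np.hstack([crop(308,283,80,44,5),crop(408,283,80,44,5)])]))
cv2.imwrite("pics/t.png",crop(130,268,120,68,6.5))
for n in("top","scene"):
    c=pickle.load(open(n+".pkl","rb")); print(n,w2px(c,[.2,.592,.23]))
c=pickle.load(open("top.pkl","rb"))
print("V",[px2w(c,*p,.079).round(3) for p in((240,214),(292,206),(345,197))])
E
```

```text
top [-66.40687987 458.52765166]
scene [397.90502037  31.17428015]
V [array([0.623, 0.133, 0.079]), array([0.638, 0.027, 0.079]), array([ 0.656, -0.082,  0.079])]
```

View pics/v.png

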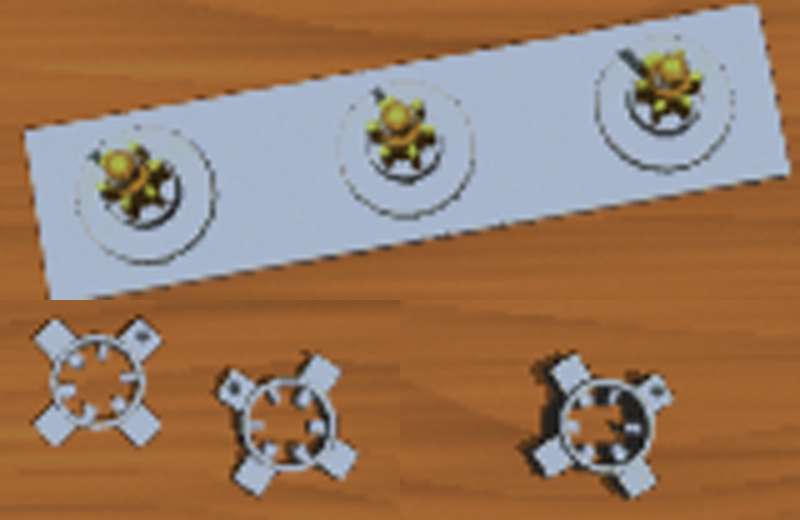

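View pics/t.png

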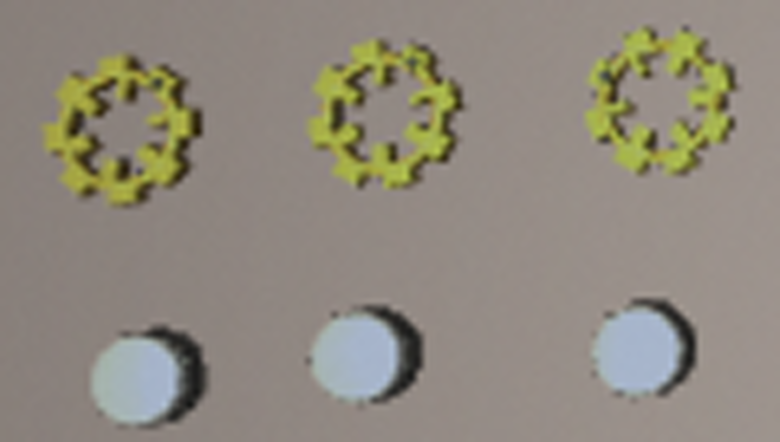

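The crops resolve the nibs at roughly (95,157), (377,95) and (630,62). Handle pips are at (143,338), (235,387) and (655,393), and cog pips at (160,82), (412,62) and (605,76). Next I fit the outlines by code in both cameras.

```bash
cat > fit.py <<'E'
from h import *
from scipy.optimize import minimize
S=8
def poly_handle():
    L=[]
    for k in range(4):
        a=k*np.pi/2; r=np.array([[np.cos(a),-np.sin(a)],[np.sin(a),np.cos(a)]])
        L.append((r@np.array([[.015,-.007],[.032,-.007],[.032,.007],[.015,.007]]).T).T)
    return L
def poly_cog():
    L=[]
    for k in range(8):
        a=k*np.pi/4; r=np.array([[np.cos(a),-np.sin(a)],[np.sin(a),np.cos(a)]])
        L.append((r@np.array([[.016,-.0045],[.024,-.0045],[.024,.0045],[.016,.0045]]).T).T)
    return L
t=np.linspace(0,2*np.pi,40)
circ=lambda r:np.c_[np.cos(t),np.sin(t)]*r
def render(c,x,y,th,kind,z0,win):
    u0,v0,w,h=win; m=np.zeros((h*S,w*S),np.uint8)
    R=np.array([[np.cos(th),-np.sin(th)],[np.sin(th),np.cos(th)]])
    def draw(P,z,val):
        q=np.array([w2px(c,[*(R@p+[x,y]),z0+z]) for p in P]); q=((q-[u0,v0]+.5)*S-.5)
        cv2.fillPoly(m,[np.round(q*16).astype(np.int32)],val,shift=4)
    if kind=="handle":
        for P in poly_handle(): draw(P,.028,255); draw(P,.011,255)
        draw(circ(.020),.034,255);draw(circ(.020),.001,255); draw(circ(.017),.034,0)
    elif kind=="cog":
        for P in poly_cog(): draw(P,.010,255)
        draw(circ(.0185),.010,255); draw(circ(.0135),.010,0)
    else: draw(circ(.015),.026,255)
    return cv2.resize(m,(w,h),interpolation=cv2.INTER_AREA).astype(float)/255
def mask(c,kind,win):
    u0,v0,w,h=win; im=c["color"][v0:v0+h,u0:u0+w].astype(float); r,g,b=im[...,0],im[...,1],im[...,2]
    if kind=="cog": s=(np.minimum(r,g)-b-20)/60
    elif kind=="handle": s=(b-90)/60
    else: s=(b-125)/40
    return np.clip(s,0,1)
def fit(c,u,v,kind,z0,th0,ht,half=22):
    win=(int(u)-half,int(v)-half,2*half,2*half); M=mask(c,kind,win)
    p=px2w(c,u,v,z0+ht); best=None
    for th in th0:
        f=lambda q:((render(c,q[0]*.01,q[1]*.01,q[2]*.3,kind,z0,win)-M)**2).sum()
        s0=np.array([p[0]*100,p[1]*100,th/.3])
        r=minimize(f,s0,method="Nelder-Mead",options=dict(initial_simplex=s0+np.array([[0,0,0],[.4,0,0],[0,.4,0],[0,0,.4]]),xatol=.003,fatol=.05,maxiter=120))
        if best is None or r.fun<best[2]: best=(r.x[:2]*.01,r.x[2]*.3,r.fun,M.sum())
    return best
def ang(c,cen,pip,zc,zp):
    a=px2w(c,*pip,zp)-px2w(c,*cen,zc); return np.arctan2(a[1],a[0])
E
python3 - <<'E'
from fit import *
import pickle
c=pickle.load(open("top.pkl","rb")); sc=pickle.load(open("scene.pkl","rb"))
U=lambda a,b,s,x0,y0:((a+.5)/s-.5+x0,(b+.5)/s-.5+y0)
print("base",w2px(c,[0,0,0]),w2px(sc,[0,0,0]))
for n,cen,nib in(("A",(146,195),(95,157)),("B",(405,150),(377,95)),("C",(664,103),(630,62))):
    cc=U(*cen,5,212,182);nn=U(*nib,5,212,182)
    print("valve",n,px2w(c,*cc,.014).round(4),np.degrees(ang(c,cc,nn,.014,.014)).round(1))
pl=[U(*q,5,212,182) for q in((24,130),(755,4),(790,175),(52,298))]
print("plate",[px2w(c,*q,.006).round(4)[:2] for q in pl])
for n,cen,pip,s,x0,y0,kind,z0,h,hp in(
 ("h1",(97,381-300),(143,338-300),5,308,283,"handle",0,.034,.028),
 ("h2",(289,124),(235,87),5,308,283,"handle",0,.034,.028),
 ("h3",(207,125),(255,93),5,408,283,"handle",0,.034,.028),
 ("c1",(122,130),(160,82),6.5,130,268,"cog",.003,.01,.01),
 ("c2",(387,114),(412,62),6.5,130,268,"cog",.003,.01,.01),
 ("c3",(661,100),(605,76),6.5,130,268,"cog",.003,.01,.01)):
    cc=U(*cen,s,x0,y0);pp=U(*pip,s,x0,y0); th=ang(c,cc,pp,z0+h,z0+hp)
    b=fit(c,*cc,kind,z0,[th],h); print(n,px2w(c,*cc,z0+h).round(4)[:2],np.degrees(th).round(1),"fit",b[0].round(4),np.degrees(b[1]).round(1),b[2:],"scene px",w2px(sc,[*b[0],z0+h]).round(1))
for n,cen in(("k1",(137,380)),("k2",(357,356)),("k3",(638,351))):
    cc=U(*cen,6.5,130,268); b=fit(c,*cc,"cap",.003,[0],.026,13); print(n,px2w(c,*cc,.029).round(4)[:2],b[0].round(4),b[2:])
im=sc["color"][:,:,::-1]
cv2.imwrite("pics/s.png",cv2.resize(im[140:290,180:430],None,fx=3.2,fy=3.2,interpolation=cv2.INTER_CUBIC))
E
```

```text
base [309.56462485 522.03555832] [213.58009623 133.49586166]
valve A [0.622  0.1425 0.014 ] 52.5
valve B [0.6404 0.0298 0.014 ] 26.1
valve C [ 0.6599 -0.0838  0.014 ] 38.0
plate [array([0.6534, 0.1977]), array([ 0.7062, -0.1256]), array([ 0.6286, -0.139 ]), array([0.5785, 0.1843])]
h1 [ 0.4495 -0.0421] -47.8 fit [ 0.4494 -0.0423] -45.8 (np.float64(50.111754133025755), np.float64(254.81666666666666)) scene px [285.4 208.5]
h2 [ 0.4304 -0.1219] 54.0 fit [ 0.4304 -0.1222] 55.1 (np.float64(78.42312379853902), np.float64(241.06666666666666)) scene px [255.8 218.2]
h3 [ 0.4273 -0.2966] -59.9 fit [ 0.4274 -0.2971] -59.6 (np.float64(131.2786063052672), np.float64(228.93333333333334)) scene px [194.3 250.4]
c1 [0.4796 0.3382] -37.4 fit [0.48   0.3394] -39.2 (np.float64(52.59082372164552), np.float64(207.18333333333334)) scene px [396.3 161.9]
c2 [0.4836 0.2516] -24.7 fit [0.4838 0.253 ] -29.8 (np.float64(55.49305555555556), np.float64(211.18333333333334)) scene px [375.9 174.6]
c3 [0.4868 0.1618] 66.2 fit [0.4868 0.1626] 64.2 (np.float64(55.92625720876586), np.float64(200.86666666666667)) scene px [353.1 188.6]
k1 [0.3989 0.3248] [0.3991 0.326 ] (np.float64(17.011346837754708), np.float64(145.925))
k2 [0.4054 0.2549] [0.4051 0.2559] (np.float64(23.016996587850826), np.float64(204.075))
k3 [0.4056 0.1651] [0.405  0.1668] (np.float64(58.433158160322954), np.float64(287.525))
```

View pics/s.png

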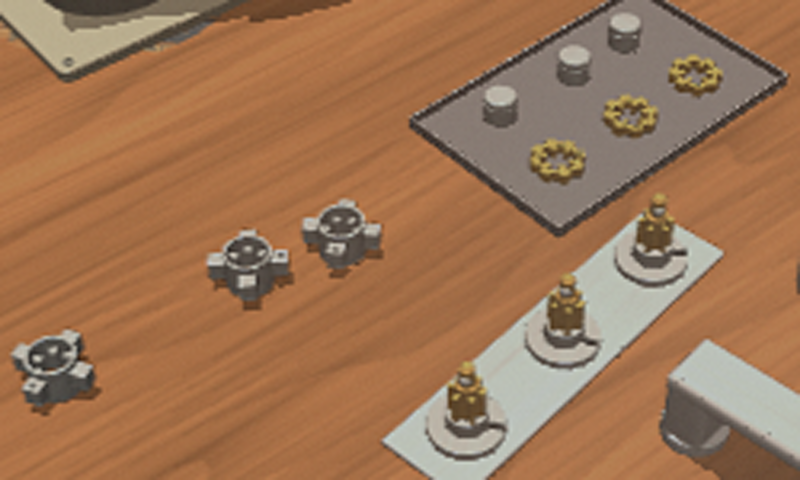

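Top and scene estimates differ by about 2 to 4 mm. For example, h1's hub is at (343,217) in the scene crop against a predicted (337,219). I'll average both cameras, write a small planner and start moving.

```bash
cat > plan.py <<'E'
from h import *
import sys
def yaw(o):
    y=Ro.from_quat(o["ee_rot"]).apply([0,1,0]); return np.degrees(np.arctan2(y[1],y[0]))
def plan(x,y,z,ps,o=None):
    "ps: wanted direction of tool y (deg, mod 180)"
    o=o or manip.get_obs(); p=o["position"]; d=(ps-yaw(o)+90)%180-90
    f=np.radians(yaw(o)+d); D=np.array([x,y])-p[:2]
    ty=D@[np.cos(f),np.sin(f)]; tx=D@[-np.sin(f),np.cos(f)]
    R=Ro.from_quat(o["ee_rot"]); tilt=R.inv().apply(np.cross(R.apply([0,0,1]),[0,0,-1]))
    print("t",round(o["clock"],1),"pos",p.round(4),"yaw",yaw(o).round(1),"j7",o["joint_pos"][6].round(2),"| turn z units",round(-d/4,2),"then tx",round(tx/.025,2),"ty",round(ty/.025,2),"tz",round((p[2]-z)/.025,2),"tilt units",(np.degrees(tilt)/4).round(2)[:2],"F",o["ft_force"].round(1),"w",round(o["grip_width"]*85,1))
if __name__=="__main__": plan(*map(float,sys.argv[1:]))
E
python3 - <<'E'
from fit import *
from plan import plan
import pickle
sc=pickle.load(open("scene.pkl","rb"))
U=lambda a,b:((a+.5)/3.2-.5+180,(b+.5)/3.2-.5+140)
for n,q,z in(("h1",(343,217),.034),("h2",(247,248),.034),("h3",(51,351),.034),("c1",(695,74),.013),("c2",(631,115),.013),("c3",(557,159),.013),("k1",(625,20),.029),("k2",(574,53),.029),("k3",(500,93),.029),("A",(652,255),.014),("B",(563,335),.014),("C",(467,420),.014),("Atip",(659,201),.079),("Btip",(568,282),.079),("Ctip",(466,370),.079)):
    print(n,px2w(sc,*U(*q),z).round(4)[:2])
for n,a,b in(("A",(652,255),(684,252)),("B",(563,335),(595,342)),("C",(467,420),(503,426))):
    print(n,np.degrees(ang(sc,U(*a),U(*b),.014,.014)).round(1))
plan(.4845,.1625,.12,64)
E
```

```text
h1 [ 0.4488 -0.0371]
h2 [ 0.4289 -0.1179]
h3 [ 0.4262 -0.2931]
c1 [0.484  0.3376]
c2 [0.4885 0.2521]
c3 [0.4902 0.1618]
k1 [0.3992 0.3281]
k2 [0.4055 0.2577]
k3 [0.4059 0.1682]
A [0.6258 0.1437]
B [0.6442 0.0295]
C [ 0.6614 -0.0814]
Atip [0.6279 0.1397]
Btip [0.6473 0.0264]
Ctip [ 0.6649 -0.0863]
A 58.4
B 34.7
C 39.2
t 0.1 pos [0.2005 0.5916 0.2306] yaw 71.3 j7 -0.09 | turn z units 1.82 then tx -17.73 ty -10.45 tz 4.42 tilt units [-0.02  0.  ] F [0.  0.1 0.2] w 85.3
```

Call:
jog_arm:
  dr:
    - [0, 0, 0.9]
    - [0, 0, 0.9]
    - [0, 0, 0]
    - [0, 0, 0]
    - [0, 0, 0]
    - [0, 0, 0]
    - [0, 0, 0]
    - [0, 0, 0]
    - [0, 0, 0]
    - [0, 0, 0]
  translation:
    - [0, 0, 0]
    - [0, 0, 0]
    - [-0.98, -0.58, 0]
    - [-0.98, -0.58, 0]
    - [-0.98, -0.58, 0]
    - [-0.98, -0.58, 0]
    - [-0.98, -0.58, 0]
    - [-0.98, -0.58, 0]
    - [-0.98, -0.58, 0]
    - [-0.98, -0.58, 0]
  jaw: [0.75, 0.75, 0.75, 0.75, 0.75, 0.75, 0.75, 0.75, 0.75, 0.75]
  squeeze: 40

```text
clock: 1.1
position: [0.3266, 0.4007, 0.231]
ee_rot: [0.224, 0.975, -0.0, -0.0]
ft_force: [0.0, -0.1, 0.1]
grip_width: 0.75
grasp_force: 0.0
```

Call:
jog_arm:
  dr:
    - [0, 0, 0]
    - [0, 0, 0]
    - [0, 0, 0]
    - [0, 0, 0]
    - [0, 0, 0]
    - [0, 0, 0]
    - [0, 0, 0]
    - [0, 0, 0]
    - [0, 0, 0]
    - [0, 0, 0]
  translation:
    - [-0.98, -0.58, 0.4]
    - [-0.98, -0.58, 0.4]
    - [-0.98, -0.58, 0.4]
    - [-0.98, -0.58, 0.4]
    - [-0.98, -0.58, 0.4]
    - [-0.98, -0.58, 0.4]
    - [-0.98, -0.58, 0.4]
    - [-0.98, -0.58, 0.4]
    - [-0.98, -0.58, 0.4]
    - [-0.98, -0.58, 0.4]
  jaw: [0.75, 0.75, 0.75, 0.75, 0.75, 0.75, 0.75, 0.75, 0.75, 0.75]

```text
clock: 2.1
position: [0.4835, 0.1633, 0.1307]
ee_rot: [0.224, 0.975, -0.0, -0.0]
ft_force: [0.2, 0.7, -0.1]
grip_width: 0.753
grasp_force: 0.0
```

```bash
python3 - <<'E'
from plan import *
plan(.4885,.162,.02,64)
c=cam("top"); print(w2px(c,manip.get_obs()["position"]))
cv2.imwrite("pics/g1.png",np.hstack([cv2.resize(cam(n)["color"][y:y+100,x:x+100,::-1],None,fx=4,fy=4,interpolation=cv2.INTER_CUBIC) for n,x,y in(("top",180,230),("scene",300,120))]))
E
```

```text
t 2.1 pos [0.4835 0.1633 0.1307] yaw 64.1 j7 0.75 | turn z units 0.02 then tx -0.2 ty 0.04 tz 4.43 tilt units [-0. -0.] F [ 0.2  0.7 -0.1] w 64.0
[221.4248994  280.17948601]
```

View pics/g1.png

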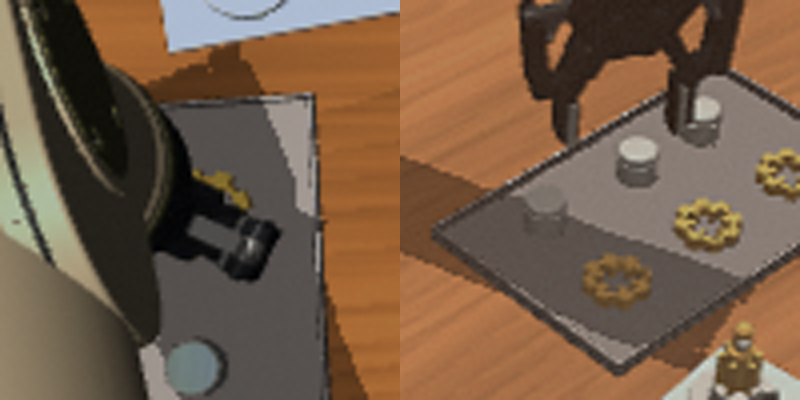

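Grip fingers are above cog_3, tips at about crop (565,140) and (685,133). Descending to grasp it.

Call:
jog_arm:
  dr:
    - [0, 0, 0]
    - [0, 0, 0]
    - [0, 0, 0]
    - [0, 0, 0]
    - [0, 0, 0]
    - [0, 0, 0]
    - [0, 0, 0]
    - [0, 0, 0]
    - [0, 0, 0]
    - [0, 0, 0]
  translation:
    - [-0.2, 0.04, 0.8]
    - [0, 0, 0.8]
    - [0, 0, 0.8]
    - [0, 0, 0.8]
    - [0, 0, 0.8]
    - [0, 0, 0.5]
    - [0, 0, 0.3]
    - [0, 0, 0.15]
    - [0, 0, 0.1]
    - [0, 0, 0]
  jaw: [0.75, 0.75, 0.75, 0.75, 0.75, 0.75, 0.75, 0.75, 0.75, 0.75]

```text
clock: 3.25
position: [0.4883, 0.1633, 0.0054]
ee_rot: [0.224, 0.975, 0.0, 0.0]
ft_force: [-0.0, -0.5, -0.2]
grip_width: 0.747
grasp_force: 0.0
```

Call:
jog_arm:
  dr:
    - [0, 0, 0]
    - [0, 0, 0]
    - [0, 0, 0]
    - [0, 0, 0]
    - [0, 0, 0]
    - [0, 0, 0]
  translation:
    - [0, 0, 0.2]
    - [0, 0, 0]
    - [0, 0, 0]
    - [0, 0, 0]
    - [0, 0, 0]
    - [0, 0, 0]
  jaw: [0.72, 0.4, 0.4, 0.4, 0.4, 0.4]

```text
clock: 3.85
position: [0.4887, 0.1633, 0.0008]
ee_rot: [0.224, 0.975, 0.0, 0.0]
ft_force: [-1.1, -1.1, 6.2]
grip_width: 0.543
grasp_force: 44.5
```

Call:
jog_arm:
  dr:
    - [0, 0, 0]
    - [0, 0, 0]
    - [0, 0, 0.5]
    - [0, 0, 0.6]
    - [0, 0, 0.6]
    - [0, 0, 0.6]
    - [0, 0, 0]
  translation:
    - [0, 0, -0.5]
    - [0, 0, -1]
    - [0, 0, -1]
    - [0, 0, -1]
    - [0, 0, -1]
    - [0, 0, -0.3]
    - [0, 0, 0]
  jaw: [0.4, 0.4, 0.4, 0.4, 0.4, 0.4, 0.4]

```text
clock: 4.55
position: [0.4889, 0.1635, 0.1221]
ee_rot: [0.302, 0.953, 0.001, 0.001]
ft_force: [0.0, 0.7, -0.7]
grip_width: 0.542
grasp_force: 41.3
```

```bash
python3 - <<'E'
from plan import *
plan(.624,.143,.09,55)
E
```

```text
t 4.5 pos [0.4889 0.1635 0.1221] yaw 54.8 j7 0.61 | turn z units -0.04 then tx -4.9 ty 2.43 tz 1.28 tilt units [0.04 0.02] F [ 0.   0.7 -0.7] w 46.1
```

Call:
jog_arm:
  dr:
    - [0, 0, 0]
    - [0, 0, 0]
    - [0, 0, 0]
    - [0, 0, 0]
    - [0, 0, 0]
    - [0, 0, 0]
    - [0, 0, 0]
    - [0, 0, 0]
  translation:
    - [-0.8, 0.4, 0]
    - [-0.8, 0.4, 0]
    - [-0.8, 0.4, 0]
    - [-0.8, 0.4, 0]
    - [-0.8, 0.4, 0.3]
    - [-0.8, 0.4, 0.4]
    - [-0.1, 0.03, 0]
    - [0, 0, 0]
  jaw: [0.4, 0.4, 0.4, 0.4, 0.4, 0.4, 0.4, 0.4]

```text
clock: 5.35
position: [0.6228, 0.1418, 0.1016]
ee_rot: [0.302, 0.953, -0.001, -0.001]
ft_force: [0.5, 0.1, -0.5]
grip_width: 0.543
grasp_force: 41.3
```

```bash
python3 - <<'E'
from plan import *
plan(.624,.143,.09,55)
p=manip.get_obs()["position"]
out=[]
for n,s in(("top",0),("scene",0)):
    c=cam(n); u,v=w2px(c,p); print(n,u,v); x=int(u)-40;y=int(v)-40; print(x,y)
    out.append(cv2.resize(c["color"][y:y+80,x:x+80,::-1],None,fx=5,fy=5,interpolation=cv2.INTER_CUBIC))
cv2.imwrite("pics/g2.png",np.hstack(out))
E
```

```text
t 5.3 pos [0.6228 0.1418 0.1016] yaw 54.9 j7 0.8 | turn z units -0.03 then tx -0.01 ty 0.07 tz 0.46 tilt units [-0.03 -0.01] F [ 0.5  0.1 -0.5] w 46.2
top 233.69604184648904 211.79980003564958
193 171
scene 385.73011495364574 194.3735009551511
345 154
```

View pics/g2.png

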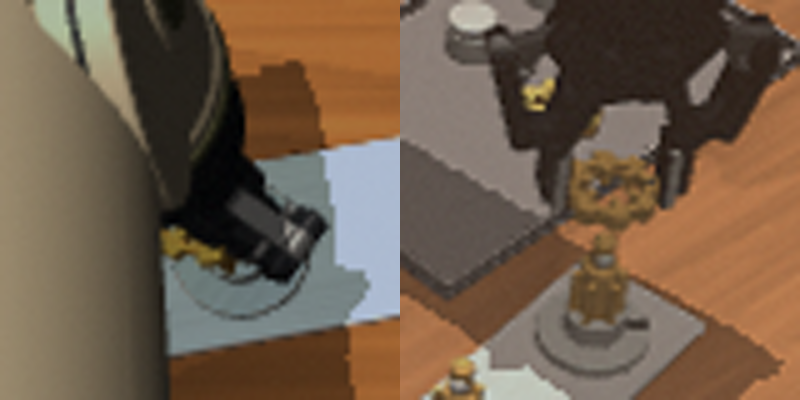

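The scene crop shows the held cog's centre at about (614,190) above the valve tip at (604,240). I'll work out the relative offset.

```bash
python3 - <<'E'
from h import *
import pickle
sc=pickle.load(open("scene.pkl","rb"))
U=lambda a,b:(345+(a-400+.5)/5-.5,154+(b+.5)/5-.5)
a=px2w(sc,*U(614,183),.1138); b=px2w(sc,*U(604,238),.079); d=px2w(sc,*U(614,190),.109)
print(a,d,b,(a-b)*1e3); 
for z in(.014,.079,.109): print(w2px(sc,[.6228,.1418,z]))
print("right dir at tip", (px2w(sc,*U(609,238),.079)-b)*1e3,(px2w(sc,*U(604,243),.079)-b)*1e3)
E
```

```text
[0.62322634 0.14522742 0.1138    ] [0.62344162 0.14576065 0.109     ] [0.62434975 0.14252611 0.079     ] [-1.1234084  2.7013116 34.8      ]
[382.09052739 219.03679659]
[384.7548992  200.99321867]
[386.06154869 192.15245663]
right dir at tip [1.57315464e+00 1.94079840e+00 1.11022302e-13] [ 2.57792618e+00 -2.53983185e+00  1.11022302e-13]
```

Call:
jog_arm:
  dr:
    - [0, 0, 0]
    - [0, 0, 0]
    - [0, 0, 0]
    - [0, 0, 0]
    - [0, 0, 0]
  translation:
    - [-0.06, -0.02, 0.2]
    - [0, 0, 0.4]
    - [0, 0, 0.4]
    - [0, 0, 0.4]
    - [0, 0, 0]
  jaw: [0.4, 0.4, 0.4, 0.4, 0.4]

```text
clock: 5.95
position: [0.6229, 0.1409, 0.0654]
ee_rot: [0.302, 0.953, -0.001, -0.001]
ft_force: [-0.6, 0.5, 0.5]
grip_width: 0.545
grasp_force: 41.3
```

Call:
jog_arm:
  dr:
    - [0, 0, 0]
    - [0, 0, 0]
    - [0, 0, 0]
    - [0, 0, 0]
    - [0, 0, 0]
  translation:
    - [0, 0, 0.1]
    - [0, 0, 0.1]
    - [0, 0, 0.1]
    - [0, 0, 0.1]
    - [0, 0, 0]
  jaw: [0.4, 0.4, 0.4, 0.4, 0.4]

```text
clock: 6.45
position: [0.624, 0.1411, 0.0573]
ee_rot: [0.302, 0.953, -0.0, -0.0]
ft_force: [0.7, 0.2, -1.1]
grip_width: 0.543
grasp_force: 41.3
```

Call:
jog_arm:
  dr:
    - [0, 0, 0]
    - [0, 0, 0]
    - [0, 0, 0]
    - [0, 0, 0]
    - [0, 0, 0]
    - [0, 0, 0]
  translation:
    - [0, 0, 0.08]
    - [0, 0, 0.08]
    - [0, 0, 0.08]
    - [0, 0, 0.05]
    - [0, 0, 0]
    - [0, 0, 0]
  jaw: [0.4, 0.4, 0.4, 0.4, 0.4, 0.4]

```text
clock: 7.05
position: [0.6241, 0.1416, 0.0502]
ee_rot: [0.302, 0.953, 0.0, -0.0]
ft_force: [0.8, 5.0, -2.3]
grip_width: 0.545
grasp_force: 41.3
```

```bash
python3 plan.py .624 .1411 .052 55
```

```text
t 7.0 pos [0.6241 0.1416 0.0502] yaw 54.9 j7 0.81 | turn z units -0.03 then tx -0.01 ty -0.02 tz -0.07 tilt units [ 0.01 -0.  ] F [ 0.8  5.  -2.3] w 46.3
```

Call:
jog_arm:
  dr:
    - [0, 0, 0]
    - [0, 0, 0]
    - [0, 0, 0]
    - [0, 0, 0]
    - [0, 0, 0]
    - [0, 0, 0]
  translation:
    - [0.02, 0.03, 0]
    - [0, 0, 0.06]
    - [0, 0, 0.06]
    - [0, 0, 0.06]
    - [0, 0, 0]
    - [0, 0, 0]
  jaw: [0.4, 0.4, 0.4, 0.4, 0.4, 0.4]

```text
clock: 7.65
position: [0.6241, 0.1419, 0.0456]
ee_rot: [0.302, 0.953, -0.0, -0.0]
ft_force: [0.7, 2.4, -0.2]
grip_width: 0.545
grasp_force: 41.4
```

```bash
python3 plan.py .624 .1411 .026 55; python3 -c "
from h import *;print(manip.get_obs()['torque'])"
```

```text
t 7.7 pos [0.6241 0.1419 0.0456] yaw 54.9 j7 0.81 | turn z units -0.03 then tx -0.02 ty -0.03 tz 0.79 tilt units [-0. -0.] F [ 0.7  2.4 -0.2] w 46.4
[ 0.35315167 -0.07985337 -0.03561807]
```

Call:
jog_arm:
  dr:
    - [0, 0, 0]
    - [0, 0, 0]
    - [0, 0, 0]
    - [0, 0, 0]
    - [0, 0, 0]
    - [0, 0, 0]
    - [0, 0, 0]
    - [0, 0, 0]
  translation:
    - [0.01, 0.015, 0.12]
    - [0, 0, 0.12]
    - [0, 0, 0.12]
    - [0, 0, 0.12]
    - [0, 0, 0.12]
    - [0, 0, 0.1]
    - [0, 0, 0.08]
    - [0, 0, 0]
  jaw: [0.4, 0.4, 0.4, 0.4, 0.4, 0.4, 0.4, 0.4]

```text
clock: 8.45
position: [0.6241, 0.1423, 0.0261]
ee_rot: [0.302, 0.953, -0.0, -0.0]
ft_force: [1.1, -0.8, -0.4]
grip_width: 0.545
grasp_force: 41.4
```

```bash
python3 plan.py .624 .1411 .026 55
```

```text
t 8.4 pos [0.6241 0.1423 0.0261] yaw 54.9 j7 0.82 | turn z units -0.03 then tx -0.02 ty -0.04 tz 0.0 tilt units [-0. -0.] F [ 1.1 -0.8 -0.4] w 46.3
```

Push down slightly to feel the shoulder.

Call:
jog_arm:
  dr:
    - [0, 0, 0]
    - [0, 0, 0]
    - [0, 0, 0]
    - [0, 0, 0]
    - [0, 0, 0]
  translation:
    - [0, 0, 0.05]
    - [0, 0, 0.05]
    - [0, 0, 0.03]
    - [0, 0, 0]
    - [0, 0, 0]
  jaw: [0.4, 0.4, 0.4, 0.4, 0.4]

```text
clock: 8.95
position: [0.6244, 0.1424, 0.0255]
ee_rot: [0.302, 0.953, 0.0, -0.0]
ft_force: [-10.7, -3.8, 22.1]
grip_width: 0.543
grasp_force: 43.2
```

Call:
jog_arm:
  dr:
    - [0, 0, 0]
    - [0, 0, 0]
    - [0, 0, 0]
    - [0, 0, 0]
    - [0, 0, 0]
    - [0, 0, 0]
    - [0, 0, 0]
    - [0, 0, 0]
    - [0, 0, 0]
    - [0, 0, 0]
  translation:
    - [0, 0, -0.08]
    - [0, 0, 0]
    - [0, 0, 0]
    - [0, 0, 0]
    - [0, 0, -0.3]
    - [0, 0, -0.7]
    - [0, 0, -1]
    - [0, 0, -1]
    - [0, 0, -1]
    - [0, 0, -1]
  jaw: [0.54, 0.7, 0.72, 0.72, 0.72, 0.72, 0.72, 0.72, 0.72, 0.72]

```text
clock: 9.95
position: [0.6242, 0.1423, 0.1516]
ee_rot: [0.302, 0.953, 0.0, 0.0]
ft_force: [-0.1, -0.3, -0.4]
grip_width: 0.721
grasp_force: 0.0
```

```bash
python3 - <<'E'
from fit import *
from plan import plan
c=cam("top")
for n,(x,y),a in(("h1",(.4494,-.0423),-45.8),("h2",(.4304,-.1222),55.1),("h3",(.4274,-.2971),-59.6)):
    b=fit(c,*w2px(c,[x,y,.034]),"handle",0,[np.radians(a)],.034); print(n,b[0].round(4),np.degrees(b[1]).round(1),b[2])
plan(.4297,-.12,.1,55)
s=cam("scene")
for n,(x,y),a in(("h1",(.4488,-.0371),-45.8),("h2",(.4289,-.1179),55.1),("h3",(.4262,-.2931),-59.6)):
    b=fit(s,*w2px(s,[x,y,.034]),"handle",0,[np.radians(a)],.034); print(n,b[0].round(4),np.degrees(b[1]).round(1),b[2])
E
```

```text
h1 [ 0.4494 -0.0423] -45.8 51.15701557093425
h2 [ 0.4304 -0.1222] 55.1 77.7199432910419
h3 [ 0.4273 -0.2972] -59.5 131.15780276816608
t 10.0 pos [0.6262 0.1426 0.1562] yaw 54.9 j7 0.78 | turn z units -0.04 then tx 0.41 ty -13.11 tz 2.25 tilt units [0.07 0.05] F [2.2 0.4 3.2] w 60.9
h1 [ 0.4502 -0.041 ] -43.8 174.41641291810842
h2 [ 0.4316 -0.1206] 55.0 170.19533640907346
h3 [ 0.4282 -0.2953] -59.8 175.91533544790462
```

Call:
jog_arm:
  dr:
    - [0, 0, 0]
    - [0, 0, 0]
    - [0, 0, 0]
    - [0, 0, 0]
    - [0, 0, 0]
    - [0, 0, 0]
    - [0, 0, 0]
    - [0, 0, 0]
    - [0, 0, 0]
    - [0, 0, 0]
  translation:
    - [0.03, -0.95, 0]
    - [0.03, -0.95, 0]
    - [0.03, -0.95, 0]
    - [0.03, -0.95, 0]
    - [0.03, -0.95, 0]
    - [0.03, -0.95, 0]
    - [0.03, -0.95, 0]
    - [0.03, -0.95, 0]
    - [0.03, -0.95, 0]
    - [0.03, -0.95, 0]
  jaw: [0.95, 0.95, 0.95, 0.95, 0.95, 0.95, 0.95, 0.95, 0.95, 0.95]

```text
clock: 11.05
position: [0.4806, -0.0483, 0.1498]
ee_rot: [0.302, 0.953, 0.0, -0.0]
ft_force: [0.5, -0.8, -1.1]
grip_width: 0.951
grasp_force: 0.0
```

Call:
jog_arm:
  dr:
    - [0, 0, 0]
    - [0, 0, 0]
    - [0, 0, 0]
    - [0, 0, 0]
    - [0, 0, 0]
    - [0, 0, 0]
    - [0, 0, 0]
  translation:
    - [0.03, -0.95, 0.4]
    - [0.03, -0.95, 0.5]
    - [0.03, -0.95, 0.6]
    - [0.03, -0.75, 0.5]
    - [0, 0, 0.5]
    - [0, 0, 0]
    - [0, 0, 0]
  jaw: [0.95, 0.95, 0.95, 0.95, 0.95, 0.95, 0.95]

```text
clock: 11.75
position: [0.4276, -0.1188, 0.0877]
ee_rot: [0.301, 0.954, -0.0, -0.0]
ft_force: [0.4, -0.1, -0.4]
grip_width: 0.947
grasp_force: 0.0
```

```bash
python3 plan.py .431 -.1214 .003 55
```

```text
t 11.8 pos [ 0.4276 -0.1188  0.0877] yaw 54.9 j7 1.17 | turn z units -0.02 then tx -0.17 ty -0.01 tz 3.39 tilt units [-0. -0.] F [ 0.4 -0.1 -0.4] w 80.5
```

Call:
jog_arm:
  dr:
    - [0, 0, 0]
    - [0, 0, 0]
    - [0, 0, 0]
    - [0, 0, 0]
    - [0, 0, 0]
    - [0, 0, 0]
    - [0, 0, 0]
    - [0, 0, 0]
    - [0, 0, 0]
    - [0, 0, 0]
  translation:
    - [-0.17, 0, 0.6]
    - [0, 0, 0.8]
    - [0, 0, 0.8]
    - [0, 0, 0.6]
    - [0, 0, 0.35]
    - [0, 0, 0.15]
    - [0, 0, 0]
    - [0, 0, 0]
    - [0, 0, 0]
    - [0, 0, 0]
  jaw: [0.95, 0.95, 0.95, 0.95, 0.95, 0.95, 0.95, 0.6, 0.6, 0.6]
  squeeze: 50

```text
clock: 12.75
position: [0.4313, -0.1218, 0.0061]
ee_rot: [0.302, 0.953, 0.0, 0.001]
ft_force: [-2.6, 0.8, 8.7]
grip_width: 0.734
grasp_force: 52.9
```

Call:
jog_arm:
  dr:
    - [0, 0, 0]
    - [0, 0, 0]
    - [0, 0, 0]
  translation:
    - [0, 0, 0]
    - [0, 0, 0]
    - [0, 0, 0]
  jaw: [0.6, 0.6, 0.6]

```text
clock: 13.05
position: [0.4314, -0.1218, 0.0061]
ee_rot: [0.302, 0.953, 0.0, 0.001]
ft_force: [-1.7, 0.9, 9.8]
grip_width: 0.734
grasp_force: 52.1
```

```bash
python3 plan.py .624 .1423 .13 55
```

```text
t 13.1 pos [ 0.4314 -0.1218  0.0061] yaw 54.9 j7 1.29 | turn z units -0.03 then tx -0.25 ty 13.07 tz -4.96 tilt units [0.02 0.01] F [-1.7  0.9  9.8] w 62.4
```

Call:
jog_arm:
  dr:
    - [0, 0, 0]
    - [0, 0, 0]
    - [0, 0, 0]
    - [0, 0, 0]
    - [0, 0, 0]
    - [0, 0, 0]
    - [0, 0, 0]
    - [0, 0, 0]
    - [0, 0, 0]
    - [0, 0, 0]
  translation:
    - [0, 0, -0.5]
    - [0, 0, -0.9]
    - [0, 0, -0.9]
    - [0, 0, -0.9]
    - [0, 0.5, -0.9]
    - [-0.02, 0.9, -0.9]
    - [-0.02, 0.9, 0]
    - [-0.02, 0.9, 0]
    - [-0.02, 0.9, 0]
    - [-0.02, 0.9, 0]
  jaw: [0.6, 0.6, 0.6, 0.6, 0.6, 0.6, 0.6, 0.6, 0.6, 0.6]

```text
clock: 14.05
position: [0.5049, -0.0196, 0.1289]
ee_rot: [0.302, 0.953, -0.001, -0.001]
ft_force: [0.5, -1.1, -1.8]
grip_width: 0.734
grasp_force: 56.4
```

Call:
jog_arm:
  dr:
    - [0, 0, 0]
    - [0, 0, 0]
    - [0, 0, 0]
    - [0, 0, 0]
    - [0, 0, 0]
    - [0, 0, 0]
    - [0, 0, 0]
    - [0, 0, 0]
    - [0, 0, 0]
    - [0, 0, 0]
  translation:
    - [-0.02, 0.9, 0]
    - [-0.02, 0.9, 0]
    - [-0.02, 0.9, 0]
    - [-0.02, 0.9, 0]
    - [-0.02, 0.9, 0]
    - [-0.02, 0.9, 0]
    - [-0.02, 0.9, 0]
    - [-0.02, 0.9, 0]
    - [0, 0.85, 0]
    - [0, 0, 0]
  jaw: [0.6, 0.6, 0.6, 0.6, 0.6, 0.6, 0.6, 0.6, 0.6, 0.6]

```text
clock: 15.05
position: [0.6238, 0.1454, 0.1277]
ee_rot: [0.3, 0.954, -0.0, -0.001]
ft_force: [-1.3, 0.4, -2.1]
grip_width: 0.732
grasp_force: 56.3
```

```bash
python3 plan.py .624 .142 .09 55
```

```text
t 15.1 pos [0.6238 0.1454 0.1277] yaw 55.1 j7 0.79 | turn z units 0.03 then tx -0.08 ty -0.11 tz 1.51 tilt units [-0.02 -0.03] F [-1.3  0.4 -2.1] w 62.2
```

Call:
jog_arm:
  dr:
    - [0, 0, 0]
    - [0, 0, 0]
    - [0, 0, 0]
    - [0, 0, 0]
    - [0, 0, 0]
  translation:
    - [0, 0, 0.5]
    - [0, 0, 0.5]
    - [0, 0, 0.3]
    - [0, 0, 0]
    - [0, 0, 0]
  jaw: [0.6, 0.6, 0.6, 0.6, 0.6]

```text
clock: 15.55
position: [0.6236, 0.1409, 0.0974]
ee_rot: [0.302, 0.953, -0.0, -0.0]
ft_force: [0.7, 1.0, -1.4]
grip_width: 0.73
grasp_force: 56.3
```

```bash
python3 plan.py .624 .142 .07 55
```

```text
t 15.6 pos [0.6236 0.1409 0.0974] yaw 54.8 j7 0.8 | turn z units -0.04 then tx 0.01 ty 0.05 tz 1.1 tilt units [-0. -0.] F [ 0.7  1.  -1.4] w 62.1
```

Call:
jog_arm:
  dr:
    - [0, 0, 0]
    - [0, 0, 0]
    - [0, 0, 0]
    - [0, 0, 0]
    - [0, 0, 0]
    - [0, 0, 0]
    - [0, 0, 0]
  translation:
    - [0.01, 0.05, 0.2]
    - [0, 0, 0.3]
    - [0, 0, 0.3]
    - [0, 0, 0.3]
    - [0, 0, 0.2]
    - [0, 0, 0]
    - [0, 0, 0]
  jaw: [0.6, 0.6, 0.6, 0.6, 0.6, 0.6, 0.6]

```text
clock: 16.25
position: [0.6243, 0.1424, 0.0651]
ee_rot: [0.302, 0.953, 0.0, -0.0]
ft_force: [0.4, -0.1, -1.9]
grip_width: 0.735
grasp_force: 56.3
```

Call:
jog_arm:
  dr:
    - [0, 0, 0]
    - [0, 0, 0]
    - [0, 0, 0]
    - [0, 0, 0]
    - [0, 0, 0]
    - [0, 0, 0]
  translation:
    - [0, 0, 0.08]
    - [0, 0, 0.08]
    - [0, 0, 0.08]
    - [0, 0, 0.06]
    - [0, 0, 0]
    - [0, 0, 0]
  jaw: [0.6, 0.6, 0.6, 0.6, 0.6, 0.6]

```text
clock: 16.85
position: [0.6242, 0.1424, 0.0575]
ee_rot: [0.302, 0.953, 0.0, -0.0]
ft_force: [0.0, -0.1, -1.2]
grip_width: 0.732
grasp_force: 56.3
```

Call:
jog_arm:
  dr:
    - [0, 0, 0]
    - [0, 0, 0]
    - [0, 0, 0]
    - [0, 0, 0]
    - [0, 0, 0]
    - [0, 0, 0]
    - [0, 0, 0]
    - [0, 0, 0]
  translation:
    - [0, 0, 0.1]
    - [0, 0, 0.1]
    - [0, 0, 0.1]
    - [0, 0, 0.1]
    - [0, 0, 0.1]
    - [0, 0, 0.06]
    - [0, 0, 0]
    - [0, 0, 0]
  jaw: [0.6, 0.6, 0.6, 0.6, 0.6, 0.6, 0.6, 0.6]

```text
clock: 17.65
position: [0.6242, 0.1424, 0.0443]
ee_rot: [0.302, 0.953, 0.0, -0.0]
ft_force: [-4.2, -0.4, 6.0]
grip_width: 0.735
grasp_force: 57.2
```

Call:
jog_arm:
  dr:
    - [0, 0, 0]
    - [0, 0, 0]
    - [0, 0, 0]
  translation:
    - [0, 0, 0.05]
    - [0, 0, 0]
    - [0, 0, 0]
  jaw: [0.6, 0.6, 0.6]

```text
clock: 17.95
position: [0.6243, 0.1424, 0.0441]
ee_rot: [0.302, 0.953, 0.0, -0.0]
ft_force: [-8.8, -2.0, 16.5]
grip_width: 0.731
grasp_force: 58.4
```

Call:
jog_arm:
  dr:
    - [0, 0, 0]
    - [0, 0, 0]
    - [0, 0, 0]
    - [0, 0, 0]
    - [0, 0, 0]
    - [0, 0, 0]
    - [0, 0, 0]
    - [0, 0, 0]
    - [0, 0, 0]
    - [0, 0, 0]
  translation:
    - [0, 0, -0.06]
    - [0, 0, 0]
    - [0, 0, 0]
    - [0, 0, 0]
    - [0, 0, -0.3]
    - [0, 0, -0.7]
    - [0, 0, -1]
    - [0, 0, -1]
    - [0, 0, -0.3]
    - [0, 0, 0]
  jaw: [0.73, 0.88, 0.88, 0.88, 0.88, 0.88, 0.88, 0.88, 0.7, 0.6]

```text
clock: 18.95
position: [0.6249, 0.1426, 0.1276]
ee_rot: [0.302, 0.953, 0.001, 0.001]
ft_force: [-0.1, 0.3, 0.4]
grip_width: 0.601
grasp_force: 0.0
```

```bash
python3 plan.py .4055 .167 .05 55
```

```text
t 18.9 pos [0.6249 0.1426 0.1276] yaw 54.9 j7 0.8 | turn z units -0.03 then tx 7.75 ty -4.23 tz 3.11 tilt units [0.03 0.02] F [-0.1  0.3  0.4] w 51.1
```

Call:
jog_arm:
  dr:
    - [0, 0, 0]
    - [0, 0, 0]
    - [0, 0, 0]
    - [0, 0, 0]
    - [0, 0, 0]
    - [0, 0, 0]
    - [0, 0, 0]
    - [0, 0, 0]
    - [0, 0, 0]
    - [0, 0, 0]
  translation:
    - [0.775, -0.42, 0]
    - [0.775, -0.42, 0]
    - [0.775, -0.42, 0]
    - [0.775, -0.42, 0]
    - [0.775, -0.42, 0]
    - [0.775, -0.42, 0.4]
    - [0.775, -0.42, 0.6]
    - [0.775, -0.42, 0.6]
    - [0.775, -0.42, 0.6]
    - [0.775, -0.42, 0.3]
  jaw: [0.6, 0.6, 0.6, 0.6, 0.6, 0.6, 0.6, 0.6, 0.6, 0.6]

```text
clock: 19.95
position: [0.403, 0.1674, 0.0616]
ee_rot: [0.302, 0.953, -0.001, -0.001]
ft_force: [-0.6, 0.6, 0.3]
grip_width: 0.598
grasp_force: 0.0
```

Call:
jog_arm:
  dr:
    - [0, 0, 0]
    - [0, 0, 0]
    - [0, 0, 0]
  translation:
    - [0, 0, 0]
    - [0, 0, 0]
    - [0, 0, 0]
  jaw: [0.6, 0.6, 0.6]

```text
clock: 20.25
position: [0.406, 0.1679, 0.0638]
ee_rot: [0.302, 0.953, 0.0, 0.0]
ft_force: [0.6, -0.4, 0.4]
grip_width: 0.597
grasp_force: 0.0
```

```bash
python3 plan.py .4055 .167 .016 55
```

```text
t 20.2 pos [0.406  0.1679 0.0638] yaw 54.9 j7 0.5 | turn z units -0.04 then tx -0.0 ty -0.04 tz 1.91 tilt units [0.   0.01] F [ 0.6 -0.4  0.4] w 50.8
```

Call:
jog_arm:
  dr:
    - [0, 0, 0]
    - [0, 0, 0]
    - [0, 0, 0]
    - [0, 0, 0]
    - [0, 0, 0]
    - [0, 0, 0]
    - [0, 0, 0]
    - [0, 0, 0]
    - [0, 0, 0]
    - [0, 0, 0]
  translation:
    - [0, -0.03, 0.5]
    - [0, 0, 0.6]
    - [0, 0, 0.5]
    - [0, 0, 0.26]
    - [0, 0, 0]
    - [0, 0, 0]
    - [0, 0, 0]
    - [0, 0, 0]
    - [0, 0, 0]
    - [0, 0, 0]
  jaw: [0.6, 0.6, 0.6, 0.6, 0.6, 0.25, 0.25, 0.25, 0.25, 0.25]
  squeeze: 60

```text
clock: 21.25
position: [0.4055, 0.1676, 0.0182]
ee_rot: [0.302, 0.953, 0.001, 0.0]
ft_force: [-0.9, -2.3, 7.0]
grip_width: 0.321
grasp_force: 58.8
```

Call:
jog_arm:
  dr:
    - [0, 0, 0]
    - [0, 0, 0]
    - [0, 0, 0]
    - [0, 0, 0]
    - [0, 0, 0]
    - [0, 0, 0]
    - [0, 0, 0]
  translation:
    - [0, 0, 0]
    - [0, 0, -0.5]
    - [0, 0, -1]
    - [0, 0, -1]
    - [0, 0, -1]
    - [0, 0, -0.7]
    - [0, 0, 0]
  jaw: [0.25, 0.25, 0.25, 0.25, 0.25, 0.25, 0.25]

```text
clock: 21.95
position: [0.4064, 0.1682, 0.125]
ee_rot: [0.302, 0.953, 0.002, 0.001]
ft_force: [-0.2, -0.6, -1.1]
grip_width: 0.319
grasp_force: 59.2
```

```bash
python3 plan.py .6242 .1424 .11 55
```

```text
t 21.9 pos [0.4064 0.1682 0.125 ] yaw 54.9 j7 0.47 | turn z units -0.03 then tx -7.73 ty 4.15 tz 0.6 tilt units [0.07 0.02] F [-0.2 -0.6 -1.1] w 27.2
```

Call:
jog_arm:
  dr:
    - [0, 0, 0]
    - [0, 0, 0]
    - [0, 0, 0]
    - [0, 0, 0]
    - [0, 0, 0]
    - [0, 0, 0]
    - [0, 0, 0]
    - [0, 0, 0]
    - [0, 0, 0]
    - [0, 0, 0]
  translation:
    - [-0.85, 0.46, 0]
    - [-0.85, 0.46, 0]
    - [-0.85, 0.46, 0]
    - [-0.85, 0.46, 0]
    - [-0.85, 0.46, 0]
    - [-0.85, 0.46, 0]
    - [-0.85, 0.46, 0]
    - [-0.85, 0.46, 0]
    - [-0.85, 0.45, 0]
    - [-0.08, 0.02, 0]
  jaw: [0.25, 0.25, 0.25, 0.25, 0.25, 0.25, 0.25, 0.25, 0.25, 0.25]

```text
clock: 22.95
position: [0.6243, 0.14, 0.1211]
ee_rot: [0.302, 0.953, -0.001, 0.0]
ft_force: [0.0, 0.2, -0.5]
grip_width: 0.316
grasp_force: 59.2
```

Call:
jog_arm:
  dr:
    - [0, 0, 0]
    - [0, 0, 0]
    - [0, 0, 0]
    - [0, 0, 0]
  translation:
    - [0, 0, 0.3]
    - [0, 0, 0.2]
    - [0, 0, 0]
    - [0, 0, 0]
  jaw: [0.25, 0.25, 0.25, 0.25]

```text
clock: 23.35
position: [0.622, 0.1414, 0.1096]
ee_rot: [0.301, 0.953, 0.0, -0.0]
ft_force: [-0.3, -0.8, 0.2]
grip_width: 0.322
grasp_force: 59.2
```

```bash
python3 plan.py .6242 .1424 .091 55
```

```text
t 23.4 pos [0.622  0.1414 0.1096] yaw 54.9 j7 0.81 | turn z units -0.02 then tx -0.05 ty 0.08 tz 0.75 tilt units [-0.   -0.01] F [-0.3 -0.8  0.2] w 27.4
```

Call:
jog_arm:
  dr:
    - [0, 0, 0]
    - [0, 0, 0]
    - [0, 0, 0]
    - [0, 0, 0]
    - [0, 0, 0]
    - [0, 0, 0]
  translation:
    - [-0.05, 0.08, 0.1]
    - [0, 0, 0.2]
    - [0, 0, 0.2]
    - [0, 0, 0.2]
    - [0, 0, 0.1]
    - [0, 0, 0]
  jaw: [0.25, 0.25, 0.25, 0.25, 0.25, 0.25]

```text
clock: 23.95
position: [0.6246, 0.1425, 0.0902]
ee_rot: [0.302, 0.953, 0.0, -0.0]
ft_force: [-4.2, 1.6, 6.0]
grip_width: 0.313
grasp_force: 60.1
```

```bash
python3 plan.py .6242 .1424 .084 55
```

```text
t 23.9 pos [0.6246 0.1425 0.0902] yaw 54.9 j7 0.82 | turn z units -0.03 then tx 0.01 ty -0.01 tz 0.25 tilt units [ 0.01 -0.01] F [-4.2  1.6  6. ] w 26.6
```

Call:
jog_arm:
  dr:
    - [0, 0, 0]
    - [0, 0, 0]
    - [0, 0, 0]
    - [0, 0, 0]
  translation:
    - [0, 0, 0.05]
    - [0, 0, 0.05]
    - [0, 0, 0.05]
    - [0, 0, 0]
  jaw: [0.25, 0.25, 0.25, 0.25]

```text
clock: 24.35
position: [0.6239, 0.1431, 0.0856]
ee_rot: [0.301, 0.954, 0.0, -0.001]
ft_force: [-4.1, 2.6, 2.7]
grip_width: 0.319
grasp_force: 59.6
```

```bash
python3 plan.py .6242 .1424 .084 55
```

```text
t 24.4 pos [0.6239 0.1431 0.0856] yaw 54.9 j7 0.82 | turn z units -0.02 then tx -0.03 ty -0.01 tz 0.06 tilt units [-0.   -0.03] F [-4.1  2.6  2.7] w 27.1
```

Call:
jog_arm:
  dr:
    - [0, 0, 0]
    - [0, 0, 0]
    - [0, 0, 0]
    - [0, 0, 0]
    - [0, 0, 0]
    - [0, 0, 0]
    - [0, 0, 0]
    - [0, 0, 0]
    - [0, 0, 0]
  translation:
    - [0.03, 0, 0.05]
    - [0, 0, 0.05]
    - [0, 0, 0.05]
    - [0, 0, 0.05]
    - [0, 0, 0.05]
    - [0, 0, 0.05]
    - [0, 0, 0.05]
    - [0, 0, 0.03]
    - [0, 0, 0]
  jaw: [0.25, 0.25, 0.25, 0.25, 0.25, 0.25, 0.25, 0.25, 0.25]

```text
clock: 25.25
position: [0.6234, 0.1434, 0.0772]
ee_rot: [0.301, 0.954, 0.0, -0.001]
ft_force: [-8.1, 2.2, 11.5]
grip_width: 0.319
grasp_force: 60.6
```

```bash
python3 plan.py .6242 .1424 .0772 55
```

```text
t 25.2 pos [0.6234 0.1434 0.0772] yaw 54.9 j7 0.82 | turn z units -0.02 then tx -0.05 ty -0.02 tz -0.0 tilt units [ 0.   -0.03] F [-8.1  2.2 11.5] w 27.1
```

Call:
jog_arm:
  dr:
    - [0, 0, 0]
    - [0, 0, 0]
    - [0, 0, 0]
  translation:
    - [0, 0, 0.05]
    - [0, 0, 0]
    - [0, 0, 0]
  jaw: [0.25, 0.25, 0.25]

```text
clock: 25.55
position: [0.6235, 0.1435, 0.077]
ee_rot: [0.301, 0.954, 0.001, -0.001]
ft_force: [-13.3, 0.7, 20.9]
grip_width: 0.315
grasp_force: 61.6
```

Call:
jog_arm:
  dr:
    - [0, 0, 0]
    - [0, 0, 0]
    - [0, 0, 0]
    - [0, 0, 0]
    - [0, 0, 0]
    - [0, 0, 0]
    - [0, 0, 0]
    - [0, 0, 0]
    - [0, 0, 0]
    - [0, 0, 0]
  translation:
    - [0, 0, -0.05]
    - [0, 0, 0]
    - [0, 0, 0]
    - [0, 0, -0.5]
    - [0, 0, -0.9]
    - [0, 0, 0]
    - [0, 0, 0]
    - [0, 0, 0]
    - [0, 0, 0.3]
    - [0, 0, 0]
  jaw: [0.4, 0.55, 0.55, 0.55, 0.4, 0.1, 0, 0, 0, 0]

```text
clock: 26.55
position: [0.6232, 0.1423, 0.1022]
ee_rot: [0.302, 0.953, -0.001, -0.001]
ft_force: [-0.7, 0.3, 0.6]
grip_width: 0.001
grasp_force: 0.0
```

```bash
python3 plan.py .6242 .1424 .09 55
```

```text
t 26.6 pos [0.6232 0.1423 0.1022] yaw 54.9 j7 0.81 | turn z units -0.03 then tx -0.03 ty 0.03 tz 0.49 tilt units [-0.03 -0.02] F [-0.7  0.3  0.6] w 0.1
```

Call:
jog_arm:
  dr:
    - [0, 0, 0]
    - [0, 0, 0]
    - [0, 0, 0]
    - [0, 0, 0]
    - [0, 0, 0]
  translation:
    - [0, 0, 0.2]
    - [0, 0, 0.25]
    - [0, 0, 0.15]
    - [0, 0, 0.03]
    - [0, 0, 0]
  jaw: [0, 0, 0, 0, 0]

```text
clock: 27.05
position: [0.6241, 0.1425, 0.0882]
ee_rot: [0.302, 0.953, 0.0, -0.0]
ft_force: [-1.2, 0.3, 2.2]
grip_width: 0.005
grasp_force: 0.9
```

Call:
jog_arm:
  dr:
    - [0, 0, 0]
    - [0, 0, 0]
    - [0, 0, 0]
    - [0, 0, 0]
    - [0, 0, 0]
  translation:
    - [0, 0, -0.5]
    - [0, 0, -1]
    - [0, 0, -0.7]
    - [0, 0, 0]
    - [0, 0, 0]
  jaw: [0, 0.2, 0.6, 0.72, 0.72]

```text
clock: 27.55
position: [0.6244, 0.1424, 0.1438]
ee_rot: [0.302, 0.953, 0.0, 0.0]
ft_force: [0.2, -0.4, -0.4]
grip_width: 0.678
grasp_force: 0.0
```

```bash
python3 plan.py .486 .2525 .03 60; python3 plan.py .486 .2525 .03 15
```

```text
t 27.6 pos [0.6244 0.1424 0.1438] yaw 54.9 j7 0.8 | turn z units -1.28 then tx 6.99 ty 1.05 tz 4.55 tilt units [0.01 0.01] F [ 0.2 -0.4 -0.4] w 57.6
t 27.6 pos [0.6244 0.1424 0.1438] yaw 54.9 j7 0.8 | turn z units 9.97 then tx 5.69 ty -4.21 tz 4.55 tilt units [0.01 0.01] F [ 0.2 -0.4 -0.4] w 57.6
```

```bash
python3 - <<'E'
from fit import *
import pickle
T=pickle.load(open("top.pkl","rb")); S_=pickle.load(open("scene.pkl","rb"))
tru={"A":(.6242,.1424),"B":(.6423,.0291),"C":(.6606,-.0832)}
off={"top":{"A":(.622,.1425),"B":(.6404,.0298),"C":(.6599,-.0838)},"scene":{"A":(.6258,.1437),"B":(.6442,.0295),"C":(.6614,-.0814)}}
for nm,c in(("top",T),("scene",S_)):
    g=c["color"].astype(np.float32).min(axis=2)
    for v in "ABC":
        x,y=off[nm][v]; A=np.arange(-30,120,2.); out=[]
        for r in(.02,.022,.024,.026,.028):
            P=np.array([w2px(c,[x+r*np.cos(np.radians(a)),y+r*np.sin(np.radians(a)),.015]) for a in A],np.float32)
            s=cv2.remap(g,P[:,:1],P[:,1:],cv2.INTER_LINEAR).ravel(); out.append(s)
        m=np.mean(out[1:],0); w=np.clip(np.median(m)-15-m,0,None); w[w<.3*w.max()]=0; k=A[m.argmin()]; w[abs(A-k)>18]=0
        print(nm,v,"min at",k,"centroid",(w@A/w.sum()).round(1),"per r",[A[o.argmin()] for o in out])
for n,(x,y),a in(("c1",(.484,.3376),-39.2),("c2",(.4885,.2521),-29.8),("c3",(.4902,.1618),64.2)):
    b=fit(S_,*w2px(S_,[x,y,.013]),"cog",.003,np.radians([a-6,a,a+6]),.01); print(n,b[0].round(4),np.degrees(b[1]).round(1),b[2:])
    b=fit(T,*w2px(T,[x-.004,y+.001,.013]),"cog",.003,np.radians([a-6,a,a+6]),.01); print(n,b[0].round(4),np.degrees(b[1]).round(1),b[2:])
E
```

```text
top A min at 50.0 centroid 47.5 per r [np.float64(10.0), np.float64(50.0), np.float64(46.0), np.float64(52.0), np.float64(52.0)]
top B min at 24.0 centroid 22.3 per r [np.float64(22.0), np.float64(14.0), np.float64(24.0), np.float64(24.0), np.float64(26.0)]
top C min at 36.0 centroid 36.5 per r [np.float64(-24.0), np.float64(-20.0), np.float64(36.0), np.float64(38.0), np.float64(36.0)]
scene A min at 114.0 centroid 108.8 per r [np.float64(116.0), np.float64(118.0), np.float64(52.0), np.float64(110.0), np.float64(112.0)]
scene B min at 116.0 centroid 109.4 per r [np.float64(106.0), np.float64(26.0), np.float64(28.0), np.float64(118.0), np.float64(118.0)]
scene C min at 118.0 centroid 113.0 per r [np.float64(110.0), np.float64(118.0), np.float64(118.0), np.float64(118.0), np.float64(32.0)]
c1 [0.4813 0.3402] -39.3 (np.float64(80.60786620530564), np.float64(227.36666666666667))
c1 [0.4799 0.3394] -39.1 (np.float64(52.029147443291045), np.float64(207.18333333333334))
c2 [0.4856 0.2537] -29.0 (np.float64(63.62920511341792), np.float64(163.15))
c2 [0.4839 0.253 ] -30.0 (np.float64(55.40525855440215), np.float64(211.1833333333333))
c3 [0.4884 0.1639] 63.4 (np.float64(48.79094098423683), np.float64(155.95))
c3 [0.4868 0.1629] 64.3 (np.float64(55.68173587081891), np.float64(200.86666666666667))
```

Tap A is done: the cap top was felt at 0.088, which is home. Next is cog_2 for valve B.

```bash
python3 plan.py .4848 .2534 .03 60.4
```

```text
t 27.6 pos [0.6244 0.1424 0.1438] yaw 54.9 j7 0.8 | turn z units -1.38 then tx 7.05 ty 1.1 tz 4.55 tilt units [0.01 0.01] F [ 0.2 -0.4 -0.4] w 57.6
```

Call:
jog_arm:
  dr:
    - [0, 0, -0.7]
    - [0, 0, -0.68]
    - [0, 0, 0]
    - [0, 0, 0]
    - [0, 0, 0]
    - [0, 0, 0]
    - [0, 0, 0]
    - [0, 0, 0]
    - [0, 0, 0]
    - [0, 0, 0]
  translation:
    - [0, 0, 0]
    - [0, 0, 0]
    - [0.88, 0.14, 0]
    - [0.88, 0.14, 0]
    - [0.88, 0.14, 0]
    - [0.88, 0.14, 0.5]
    - [0.88, 0.14, 0.8]
    - [0.88, 0.14, 0.8]
    - [0.88, 0.13, 0.8]
    - [0.88, 0.13, 0.5]
  jaw: [0.72, 0.72, 0.72, 0.72, 0.72, 0.72, 0.72, 0.72, 0.72, 0.72]

```text
clock: 28.55
position: [0.4828, 0.2531, 0.056]
ee_rot: [0.255, 0.967, -0.001, -0.001]
ft_force: [-0.0, -1.1, -0.1]
grip_width: 0.719
grasp_force: 0.0
```

Call:
jog_arm:
  dr:
    - [0, 0, 0]
    - [0, 0, 0]
    - [0, 0, 0]
  translation:
    - [0, 0, 0]
    - [0, 0, 0]
    - [0, 0, 0]
  jaw: [0.72, 0.72, 0.72]

```text
clock: 28.85
position: [0.4857, 0.2525, 0.0586]
ee_rot: [0.256, 0.967, 0.0, 0.0]
ft_force: [0.8, -0.1, -0.2]
grip_width: 0.719
grasp_force: 0.0
```

```bash
python3 plan.py .4848 .2534 .0015 60.4
```

```text
t 28.9 pos [0.4857 0.2525 0.0586] yaw 60.3 j7 0.59 | turn z units -0.02 then tx 0.05 ty 0.01 tz 2.28 tilt units [0.   0.01] F [ 0.8 -0.1 -0.2] w 61.1
```

Call:
jog_arm:
  dr:
    - [0, 0, 0]
    - [0, 0, 0]
    - [0, 0, 0]
    - [0, 0, 0]
    - [0, 0, 0]
    - [0, 0, 0]
    - [0, 0, 0]
    - [0, 0, 0]
    - [0, 0, 0]
    - [0, 0, 0]
  translation:
    - [0.04, 0, 0.7]
    - [0, 0, 0.7]
    - [0, 0, 0.5]
    - [0, 0, 0.3]
    - [0, 0, 0.1]
    - [0, 0, 0]
    - [0, 0, 0]
    - [0, 0, 0]
    - [0, 0, 0]
    - [0, 0, 0]
  jaw: [0.72, 0.72, 0.72, 0.72, 0.72, 0.72, 0.4, 0.4, 0.4, 0.4]
  squeeze: 45

```text
clock: 29.85
position: [0.4844, 0.254, 0.0018]
ee_rot: [0.255, 0.967, 0.001, 0.0]
ft_force: [-1.2, -2.0, 6.9]
grip_width: 0.538
grasp_force: 45.5
```

Call:
jog_arm:
  dr:
    - [0, 0, 0]
    - [0, 0, 0]
    - [0, 0, -0.3]
    - [0, 0, -1]
    - [0, 0, -1]
    - [0, 0, -1]
    - [0, 0, -1]
    - [0, 0, -1]
    - [0, 0, -1]
    - [0, 0, -1]
  translation:
    - [0, 0, 0]
    - [0, 0, -0.4]
    - [0, 0, -0.9]
    - [0, 0, -1]
    - [0, 0, -1]
    - [0, 0, -1]
    - [0, 0, -0.4]
    - [0, 0, 0]
    - [0, 0, 0]
    - [0, 0, 0]
  jaw: [0.4, 0.4, 0.4, 0.4, 0.4, 0.4, 0.4, 0.4, 0.4, 0.4]

```text
clock: 30.85
position: [0.484, 0.2538, 0.1194]
ee_rot: [0.002, 1.0, 0.0, 0.0]
ft_force: [-0.4, -0.6, -1.0]
grip_width: 0.538
grasp_force: 46.3
```

Call:
jog_arm:
  dr:
    - [0, 0, -1]
    - [0, 0, -1]
    - [0, 0, -1]
    - [0, 0, -1]
    - [0, 0, -1]
    - [0, 0, -1]
    - [0, 0, -0.85]
    - [0, 0, 0]
    - [0, 0, 0]
  translation:
    - [0, 0, 0]
    - [0, 0, 0]
    - [0, 0, 0]
    - [0, 0, 0]
    - [0, 0, 0]
    - [0, 0, 0]
    - [0, 0, 0]
    - [0, 0, 0]
    - [0, 0, 0]
  jaw: [0.4, 0.4, 0.4, 0.4, 0.4, 0.4, 0.4, 0.4, 0.4]

```text
clock: 31.75
position: [0.484, 0.2538, 0.1189]
ee_rot: [-0.232, 0.973, 0.0, 0.0]
ft_force: [0.2, -0.0, 0.1]
grip_width: 0.541
grasp_force: 46.3
```

```bash
python3 plan.py .6423 .0291 .1 117
```

```text
t 31.8 pos [0.484  0.2538 0.1189] yaw 116.9 j7 1.52 | turn z units -0.03 then tx -1.56 ty -10.88 tz 0.76 tilt units [0.   0.01] F [ 0.2 -0.   0.1] w 45.9
```

Call:
jog_arm:
  dr:
    - [0, 0, 0]
    - [0, 0, 0]
    - [0, 0, 0]
    - [0, 0, 0]
    - [0, 0, 0]
    - [0, 0, 0]
    - [0, 0, 0]
    - [0, 0, 0]
    - [0, 0, 0]
    - [0, 0, 0]
  translation:
    - [-0.13, -0.9, 0]
    - [-0.13, -0.9, 0]
    - [-0.13, -0.9, 0]
    - [-0.13, -0.9, 0]
    - [-0.13, -0.9, 0]
    - [-0.13, -0.9, 0]
    - [-0.13, -0.9, 0]
    - [-0.13, -0.9, 0]
    - [-0.13, -0.9, 0]
    - [-0.13, -0.9, 0]
  jaw: [0.4, 0.4, 0.4, 0.4, 0.4, 0.4, 0.4, 0.4, 0.4, 0.4]

```text
clock: 32.75
position: [0.6155, 0.0673, 0.1186]
ee_rot: [-0.233, 0.973, 0.0, 0.0]
ft_force: [-0.2, 0.2, -0.2]
grip_width: 0.536
grasp_force: 46.3
```

Call:
jog_arm:
  dr:
    - [0, 0, 0]
    - [0, 0, 0]
    - [0, 0, 0]
    - [0, 0, 0]
    - [0, 0, 0]
    - [0, 0, 0]
  translation:
    - [-0.13, -0.9, 0]
    - [-0.13, -0.98, 0.2]
    - [0, 0, 0.3]
    - [0, 0, 0.3]
    - [0, 0, 0]
    - [0, 0, 0]
  jaw: [0.4, 0.4, 0.4, 0.4, 0.4, 0.4]

```text
clock: 33.35
position: [0.6417, 0.0304, 0.0982]
ee_rot: [-0.234, 0.972, 0.0, -0.0]
ft_force: [0.3, 0.4, 0.1]
grip_width: 0.541
grasp_force: 46.3
```

```bash
python3 - <<'E'
from plan import *
plan(.6423,.0291,.066,117)
c=cam("scene"); out=[]; p=manip.get_obs()["position"]; u,v=w2px(c,p); x=int(u)-50;y=int(v)-40; print(u,v,x,y)
cv2.imwrite("pics/g3.png",cv2.resize(c["color"][y:y+90,x:x+110,::-1],None,fx=6,fy=6,interpolation=cv2.INTER_CUBIC))
E
```

```text
t 33.4 pos [0.6417 0.0304 0.0982] yaw 117.1 j7 2.04 | turn z units 0.02 then tx 0.0 ty -0.06 tz 1.29 tilt units [ 0.01 -0.  ] F [0.3 0.4 0.1] w 46.0
357.34013286239815 220.06587107339575 307 180
```

View pics/g3.png

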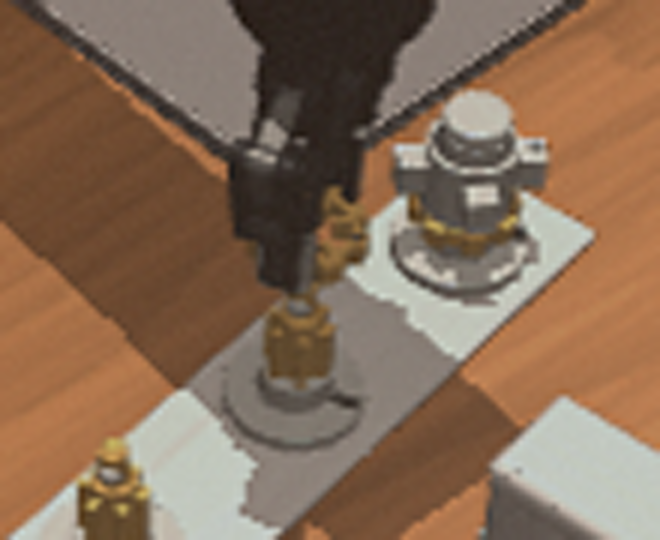

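Tap A is fully assembled at about (475,170). The held cog is above valve B's tip at about (303,300). Lowering.

Call:
jog_arm:
  dr:
    - [0, 0, 0]
    - [0, 0, 0]
    - [0, 0, 0]
    - [0, 0, 0]
    - [0, 0, 0]
    - [0, 0, 0]
  translation:
    - [0, -0.05, 0.2]
    - [0, 0, 0.4]
    - [0, 0, 0.4]
    - [0, 0, 0.3]
    - [0, 0, 0]
    - [0, 0, 0]
  jaw: [0.4, 0.4, 0.4, 0.4, 0.4, 0.4]

```text
clock: 34.0
position: [0.6424, 0.0281, 0.0654]
ee_rot: [-0.233, 0.972, 0.0, -0.0]
ft_force: [-1.2, 0.5, -0.8]
grip_width: 0.534
grasp_force: 46.3
```

Call:
jog_arm:
  dr:
    - [0, 0, 0]
    - [0, 0, 0]
    - [0, 0, 0]
    - [0, 0, 0]
    - [0, 0, 0]
  translation:
    - [0, 0, 0.1]
    - [0, 0, 0.1]
    - [0, 0, 0.1]
    - [0, 0, 0]
    - [0, 0, 0]
  jaw: [0.4, 0.4, 0.4, 0.4, 0.4]

```text
clock: 34.5
position: [0.6426, 0.0283, 0.0582]
ee_rot: [-0.234, 0.972, 0.0, -0.0]
ft_force: [-0.1, 1.7, -1.6]
grip_width: 0.539
grasp_force: 46.3
```

Call:
jog_arm:
  dr:
    - [0, 0, 0]
    - [0, 0, 0]
    - [0, 0, 0]
    - [0, 0, 0]
    - [0, 0, 0]
  translation:
    - [0, 0, 0.08]
    - [0, 0, 0.08]
    - [0, 0, 0.06]
    - [0, 0, 0]
    - [0, 0, 0]
  jaw: [0.4, 0.4, 0.4, 0.4, 0.4]

```text
clock: 35.0
position: [0.6426, 0.0288, 0.0525]
ee_rot: [-0.234, 0.972, 0.0, 0.0]
ft_force: [-0.7, 4.5, 1.0]
grip_width: 0.538
grasp_force: 46.9
```

Call:
jog_arm:
  dr:
    - [0, 0, 0]
    - [0, 0, 0]
    - [0, 0, 0]
    - [0, 0, 0]
    - [0, 0, 0]
  translation:
    - [-0.01, 0.025, 0]
    - [0, 0, 0.06]
    - [0, 0, 0.06]
    - [0, 0, 0]
    - [0, 0, 0]
  jaw: [0.4, 0.4, 0.4, 0.4, 0.4]

```text
clock: 35.5
position: [0.6424, 0.0288, 0.0495]
ee_rot: [-0.233, 0.972, 0.0, -0.0]
ft_force: [-1.2, 5.3, -0.6]
grip_width: 0.537
grasp_force: 46.9
```

```bash
python3 plan.py .6426 .0288 .0525 117; python3 -c "
from h import *;print(manip.get_obs()['torque'])"
```

```text
t 35.5 pos [0.6424 0.0288 0.0495] yaw 117.0 j7 2.06 | turn z units 0.0 then tx -0.01 ty -0.0 tz -0.12 tilt units [ 0.01 -0.  ] F [-1.2  5.3 -0.6] w 45.6
[ 0.99225859  0.21171748 -0.03996102]
```

Call:
jog_arm:
  dr:
    - [0, 0, 0]
    - [0, 0, 0]
    - [0, 0, 0]
    - [0, 0, 0]
    - [0, 0, 0]
    - [0, 0, 0]
  translation:
    - [-0.01, 0.03, 0]
    - [0, 0, 0.1]
    - [0, 0, 0.1]
    - [0, 0, 0.1]
    - [0, 0, 0]
    - [0, 0, 0]
  jaw: [0.4, 0.4, 0.4, 0.4, 0.4, 0.4]

```text
clock: 36.1
position: [0.6423, 0.0289, 0.042]
ee_rot: [-0.233, 0.972, -0.0, -0.0]
ft_force: [-1.1, 0.7, -0.8]
grip_width: 0.54
grasp_force: 46.9
```

Call:
jog_arm:
  dr:
    - [0, 0, 0]
    - [0, 0, 0]
    - [0, 0, 0]
    - [0, 0, 0]
    - [0, 0, 0]
    - [0, 0, 0]
  translation:
    - [0, 0, 0.12]
    - [0, 0, 0.12]
    - [0, 0, 0.12]
    - [0, 0, 0.12]
    - [0, 0, 0.1]
    - [0, 0, 0]
  jaw: [0.4, 0.4, 0.4, 0.4, 0.4, 0.4]

```text
clock: 36.7
position: [0.6422, 0.0293, 0.0273]
ee_rot: [-0.233, 0.972, 0.0, -0.0]
ft_force: [-0.6, -0.1, -0.8]
grip_width: 0.541
grasp_force: 46.9
```

Push onto the shoulder, then release and rise.

Call:
jog_arm:
  dr:
    - [0, 0, 0]
    - [0, 0, 0]
    - [0, 0, 0]
    - [0, 0, 0]
    - [0, 0, 0]
  translation:
    - [0, 0, 0.05]
    - [0, 0, 0.04]
    - [0, 0, 0.03]
    - [0, 0, 0]
    - [0, 0, 0]
  jaw: [0.4, 0.4, 0.4, 0.4, 0.4]

```text
clock: 37.2
position: [0.6427, 0.0294, 0.0267]
ee_rot: [-0.233, 0.972, 0.0, 0.0]
ft_force: [-8.1, -0.2, 16.8]
grip_width: 0.538
grasp_force: 48.5
```

Call:
jog_arm:
  dr:
    - [0, 0, 0]
    - [0, 0, 0]
    - [0, 0, 0]
    - [0, 0, 0]
    - [0, 0, 0]
    - [0, 0, 0]
    - [0, 0, 0]
    - [0, 0, 0]
    - [0, 0, 0]
    - [0, 0, 0]
  translation:
    - [0, 0, -0.08]
    - [0, 0, 0]
    - [0, 0, 0]
    - [0, 0, 0]
    - [0, 0, -0.3]
    - [0, 0, -0.7]
    - [0, 0, -1]
    - [0, 0, -1]
    - [0, 0, -1]
    - [0, 0, 0]
  jaw: [0.54, 0.7, 0.72, 0.72, 0.72, 0.72, 0.72, 0.72, 0.8, 0.9]

```text
clock: 38.2
position: [0.6447, 0.0294, 0.1312]
ee_rot: [-0.233, 0.972, -0.0, 0.003]
ft_force: [1.1, -0.1, -0.2]
grip_width: 0.898
grasp_force: 0.0
```

```bash
cat > hs.py <<'E'
from fit import *
from plan import plan
c=cam("top"); s=cam("scene")
for n,(x,y),a in(("h1",(.4494,-.0423),-45.8),("h3",(.4274,-.2971),-59.6)):
  for k in(c,s):
    b=fit(k,*w2px(k,[x,y,.034]),"handle",0,[np.radians(a)],.034); print(n,b[0].round(4),np.degrees(b[1]).round(1),b[2].round())
E
python3 hs.py; python3 plan.py .4498 -.0417 .1 44.8
```

```text
h1 [ 0.4494 -0.0423] -45.9 50.0
h1 [ 0.4509 -0.0414] -47.1 153.0
h3 [ 0.4274 -0.2971] -59.1 131.0
h3 [ 0.4283 -0.2957] -60.3 175.0
t 38.3 pos [0.6427 0.0295 0.1274] yaw 117.0 j7 2.04 | turn z units 18.05 then tx 3.42 ty -7.48 tz 1.1 tilt units [-0.    0.02] F [ 0.7  0.6 -0.7] w 76.2
```

Call:
jog_arm:
  dr:
    - [0, 0, 1]
    - [0, 0, 1]
    - [0, 0, 1]
    - [0, 0, 1]
    - [0, 0, 1]
    - [0, 0, 1]
    - [0, 0, 1]
    - [0, 0, 1]
    - [0, 0, 1]
    - [0, 0, 1]
  translation:
    - [0, 0, 0]
    - [0, 0, 0]
    - [0, 0, 0]
    - [0, 0, 0]
    - [0, 0, 0]
    - [0, 0, 0]
    - [0, 0, 0]
    - [0, 0, 0]
    - [0, 0, 0]
    - [0, 0, 0]
  jaw: [0.95, 0.95, 0.95, 0.95, 0.95, 0.95, 0.95, 0.95, 0.95, 0.95]

```text
clock: 39.3
position: [0.6418, 0.0294, 0.1254]
ee_rot: [0.115, 0.993, -0.0, -0.001]
ft_force: [0.3, -0.2, 0.2]
grip_width: 0.95
grasp_force: 0.0
```

Call:
jog_arm:
  dr:
    - [0, 0, 1]
    - [0, 0, 1]
    - [0, 0, 1]
    - [0, 0, 1]
    - [0, 0, 1]
    - [0, 0, 1]
    - [0, 0, 1]
    - [0, 0, 1]
    - [0, 0, 0.25]
  translation:
    - [0, 0, 0]
    - [0, 0, 0]
    - [0, 0, 0]
    - [0, 0, 0]
    - [0, 0, 0]
    - [0, 0, 0]
    - [0, 0, 0]
    - [0, 0, 0]
    - [0, 0, 0]
  jaw: [0.95, 0.95, 0.95, 0.95, 0.95, 0.95, 0.95, 0.95, 0.95]

```text
clock: 40.2
position: [0.6418, 0.0295, 0.1256]
ee_rot: [0.392, 0.92, -0.001, -0.001]
ft_force: [0.2, -0.3, 0.0]
grip_width: 0.951
grasp_force: 0.0
```

```bash
python3 plan.py .4501 -.0419 .05 44
```

```text
t 40.2 pos [0.6418 0.0295 0.1256] yaw 43.9 j7 0.85 | turn z units -0.02 then tx 3.27 ty -7.5 tz 3.02 tilt units [-0.02 -0.01] F [ 0.2 -0.3  0. ] w 80.8
```

Call:
jog_arm:
  dr:
    - [0, 0, 0]
    - [0, 0, 0]
    - [0, 0, 0]
    - [0, 0, 0]
    - [0, 0, 0]
    - [0, 0, 0]
    - [0, 0, 0]
    - [0, 0, 0]
    - [0, 0, 0]
    - [0, 0, 0]
  translation:
    - [0.36, -0.84, 0]
    - [0.36, -0.84, 0]
    - [0.36, -0.84, 0]
    - [0.36, -0.83, 0]
    - [0.36, -0.83, 0.3]
    - [0.36, -0.83, 0.4]
    - [0.36, -0.83, 0.4]
    - [0.36, -0.83, 0.4]
    - [0.36, -0.83, 0.2]
    - [0, 0, 0]
  jaw: [0.95, 0.95, 0.95, 0.95, 0.95, 0.95, 0.95, 0.95, 0.95, 0.95]

```text
clock: 41.2
position: [0.4482, -0.0435, 0.083]
ee_rot: [0.391, 0.92, -0.0, -0.002]
ft_force: [-0.1, -0.5, 0.2]
grip_width: 0.948
grasp_force: 0.0
```

Call:
jog_arm:
  dr:
    - [0, 0, 0]
    - [0, 0, 0]
    - [0, 0, 0]
  translation:
    - [0, 0, 0]
    - [0, 0, 0]
    - [0, 0, 0]
  jaw: [0.95, 0.95, 0.95]

```text
clock: 41.5
position: [0.4521, -0.0423, 0.0844]
ee_rot: [0.39, 0.921, -0.0, 0.0]
ft_force: [0.3, 0.6, -0.3]
grip_width: 0.95
grasp_force: 0.0
```

```bash
python3 plan.py .4501 -.0419 .005 44
```

```text
t 41.5 pos [ 0.4521 -0.0423  0.0844] yaw 44.0 j7 0.84 | turn z units 0.01 then tx 0.07 ty -0.05 tz 3.18 tilt units [0.   0.01] F [ 0.3  0.6 -0.3] w 80.8
```

Call:
jog_arm:
  dr:
    - [0, 0, 0]
    - [0, 0, 0]
    - [0, 0, 0]
    - [0, 0, 0]
    - [0, 0, 0]
    - [0, 0, 0]
    - [0, 0, 0]
    - [0, 0, 0]
    - [0, 0, 0]
    - [0, 0, 0]
  translation:
    - [0.05, -0.04, 0.6]
    - [0, 0, 0.8]
    - [0, 0, 0.8]
    - [0, 0, 0.6]
    - [0, 0, 0.28]
    - [0, 0, 0.1]
    - [0, 0, 0]
    - [0, 0, 0]
    - [0, 0, 0]
    - [0, 0, 0]
  jaw: [0.95, 0.95, 0.95, 0.95, 0.95, 0.95, 0.95, 0.6, 0.6, 0.6]
  squeeze: 55

```text
clock: 42.5
position: [0.4504, -0.0422, 0.0058]
ee_rot: [0.391, 0.92, 0.001, 0.0]
ft_force: [-3.5, 0.4, 10.5]
grip_width: 0.736
grasp_force: 58.2
```

Call:
jog_arm:
  dr:
    - [0, 0, 0]
    - [0, 0, 0]
  translation:
    - [0, 0, 0]
    - [0, 0, 0]
  jaw: [0.6, 0.6]

```text
clock: 42.7
position: [0.4504, -0.0422, 0.0058]
ee_rot: [0.391, 0.92, 0.001, 0.0]
ft_force: [-2.3, -1.0, 9.7]
grip_width: 0.737
grasp_force: 58.2
```

Call:
jog_arm:
  dr:
    - [0, 0, 0]
    - [0, 0, 0]
    - [0, 0, -1]
    - [0, 0, -1]
    - [0, 0, -1]
    - [0, 0, -1]
    - [0, 0, -1]
    - [0, 0, -1]
    - [0, 0, -1]
    - [0, 0, -1]
  translation:
    - [0, 0, -0.5]
    - [0, 0, -0.9]
    - [0, 0, -0.9]
    - [0, 0, -0.9]
    - [0, 0, -0.9]
    - [0, 0, -0.7]
    - [0, 0, 0]
    - [0, 0, 0]
    - [0, 0, 0]
    - [0, 0, 0]
  jaw: [0.6, 0.6, 0.6, 0.6, 0.6, 0.6, 0.6, 0.6, 0.6, 0.6]

```text
clock: 43.7
position: [0.4498, -0.0425, 0.1258]
ee_rot: [0.121, 0.993, 0.0, 0.0]
ft_force: [-0.0, -0.3, -0.0]
grip_width: 0.73
grasp_force: 61.4
```

Call:
jog_arm:
  dr:
    - [0, 0, -1]
    - [0, 0, -1]
    - [0, 0, -1]
    - [0, 0, -1]
    - [0, 0, -1]
    - [0, 0, -1]
    - [0, 0, -1]
    - [0, 0, -1]
    - [0, 0, -1]
    - [0, 0, -1]
  translation:
    - [0, 0, 0]
    - [0, 0, 0]
    - [0, 0, 0]
    - [0, 0, 0]
    - [0, 0, 0]
    - [0, 0, 0]
    - [0, 0, 0]
    - [0, 0, 0]
    - [0, 0, 0]
    - [0, 0, 0]
  jaw: [0.6, 0.6, 0.6, 0.6, 0.6, 0.6, 0.6, 0.6, 0.6, 0.6]

```text
clock: 44.7
position: [0.4498, -0.0426, 0.1257]
ee_rot: [-0.226, 0.974, 0.0, 0.0]
ft_force: [0.4, -1.1, -1.0]
grip_width: 0.731
grasp_force: 61.4
```

```bash
python3 plan.py .6424 .0292 .1 117
```

```text
t 44.7 pos [ 0.4498 -0.0426  0.1257] yaw 116.1 j7 2.04 | turn z units -0.22 then tx -8.17 ty -0.94 tz 1.03 tilt units [-0.    0.01] F [ 0.4 -1.1 -1. ] w 62.1
```

Call:
jog_arm:
  dr:
    - [0, 0, -0.22]
    - [0, 0, 0]
    - [0, 0, 0]
    - [0, 0, 0]
    - [0, 0, 0]
    - [0, 0, 0]
    - [0, 0, 0]
    - [0, 0, 0]
    - [0, 0, 0]
    - [0, 0, 0]
  translation:
    - [0, 0, 0]
    - [-0.9, -0.1, 0]
    - [-0.9, -0.1, 0]
    - [-0.9, -0.1, 0]
    - [-0.9, -0.1, 0]
    - [-0.9, -0.1, 0]
    - [-0.9, -0.1, 0]
    - [-0.9, -0.1, 0]
    - [-0.9, -0.12, 0]
    - [-0.9, -0.12, 0]
  jaw: [0.6, 0.6, 0.6, 0.6, 0.6, 0.6, 0.6, 0.6, 0.6, 0.6]

```text
clock: 45.7
position: [0.6418, 0.0287, 0.1253]
ee_rot: [-0.232, 0.973, -0.0, 0.0]
ft_force: [0.0, -0.7, -1.3]
grip_width: 0.729
grasp_force: 61.4
```

Call:
jog_arm:
  dr:
    - [0, 0, 0]
    - [0, 0, 0]
    - [0, 0, 0]
    - [0, 0, 0]
    - [0, 0, 0]
    - [0, 0, 0]
  translation:
    - [-0.07, 0, 0]
    - [0, 0, 0.3]
    - [0, 0, 0.4]
    - [0, 0, 0.3]
    - [0, 0, 0]
    - [0, 0, 0]
  jaw: [0.6, 0.6, 0.6, 0.6, 0.6, 0.6]

```text
clock: 46.3
position: [0.6422, 0.0289, 0.0997]
ee_rot: [-0.232, 0.973, 0.0, -0.0]
ft_force: [0.9, -0.1, -0.7]
grip_width: 0.731
grasp_force: 61.4
```

```bash
python3 plan.py .6424 .0292 .0575 117
```

```text
t 46.3 pos [0.6422 0.0289 0.0997] yaw 116.9 j7 2.13 | turn z units -0.04 then tx -0.01 ty 0.01 tz 1.69 tilt units [ 0.   -0.01] F [ 0.9 -0.1 -0.7] w 62.2
```

Call:
jog_arm:
  dr:
    - [0, 0, 0]
    - [0, 0, 0]
    - [0, 0, 0]
    - [0, 0, 0]
    - [0, 0, 0]
    - [0, 0, 0]
    - [0, 0, 0]
  translation:
    - [0, 0.01, 0.2]
    - [0, 0, 0.3]
    - [0, 0, 0.3]
    - [0, 0, 0.3]
    - [0, 0, 0.2]
    - [0, 0, 0]
    - [0, 0, 0]
  jaw: [0.6, 0.6, 0.6, 0.6, 0.6, 0.6, 0.6]

```text
clock: 47.0
position: [0.6425, 0.0293, 0.0673]
ee_rot: [-0.232, 0.973, 0.0, -0.0]
ft_force: [0.8, -0.1, -1.8]
grip_width: 0.731
grasp_force: 61.4
```

Call:
jog_arm:
  dr:
    - [0, 0, 0]
    - [0, 0, 0]
    - [0, 0, 0]
    - [0, 0, 0]
    - [0, 0, 0]
    - [0, 0, 0]
  translation:
    - [0, 0, 0.08]
    - [0, 0, 0.08]
    - [0, 0, 0.08]
    - [0, 0, 0.08]
    - [0, 0, 0.06]
    - [0, 0, 0]
  jaw: [0.6, 0.6, 0.6, 0.6, 0.6, 0.6]

```text
clock: 47.6
position: [0.6424, 0.0293, 0.0575]
ee_rot: [-0.232, 0.973, 0.0, -0.0]
ft_force: [0.5, 0.3, -1.6]
grip_width: 0.739
grasp_force: 61.4
```

Already 2 mm past the spline ends. Going home, then release and rise.

Call:
jog_arm:
  dr:
    - [0, 0, 0]
    - [0, 0, 0]
    - [0, 0, 0]
    - [0, 0, 0]
    - [0, 0, 0]
    - [0, 0, 0]
    - [0, 0, 0]
    - [0, 0, 0]
    - [0, 0, 0]
  translation:
    - [0, 0, 0.1]
    - [0, 0, 0.1]
    - [0, 0, 0.1]
    - [0, 0, 0.1]
    - [0, 0, 0.1]
    - [0, 0, 0.06]
    - [0, 0, 0.05]
    - [0, 0, 0]
    - [0, 0, 0]
  jaw: [0.6, 0.6, 0.6, 0.6, 0.6, 0.6, 0.6, 0.6, 0.6]

```text
clock: 48.5
position: [0.6426, 0.0294, 0.0439]
ee_rot: [-0.232, 0.973, 0.0, 0.0]
ft_force: [-5.7, 0.2, 12.8]
grip_width: 0.736
grasp_force: 63.0
```

Call:
jog_arm:
  dr:
    - [0, 0, 0]
    - [0, 0, 0]
    - [0, 0, 0]
    - [0, 0, 0]
    - [0, 0, 0]
    - [0, 0, 0]
    - [0, 0, 0]
    - [0, 0, 0]
    - [0, 0, 0]
    - [0, 0, 0]
  translation:
    - [0, 0, -0.06]
    - [0, 0, 0]
    - [0, 0, 0]
    - [0, 0, 0]
    - [0, 0, -0.3]
    - [0, 0, -0.7]
    - [0, 0, -1]
    - [0, 0, -1]
    - [0, 0, -0.3]
    - [0, 0, 0]
  jaw: [0.73, 0.88, 0.88, 0.88, 0.88, 0.88, 0.88, 0.88, 0.7, 0.6]

```text
clock: 49.5
position: [0.6434, 0.0293, 0.1286]
ee_rot: [-0.232, 0.973, 0.0, 0.002]
ft_force: [-0.1, 0.5, -1.2]
grip_width: 0.605
grasp_force: 0.0
```

```bash
python3 plan.py .4053 .2568 .06 117
```

```text
t 49.5 pos [0.6434 0.0293 0.1286] yaw 116.9 j7 2.12 | turn z units -0.03 then tx 4.35 ty 12.43 tz 2.75 tilt units [-0.01  0.05] F [-0.1  0.5 -1.2] w 51.4
```

Call:
jog_arm:
  dr:
    - [0, 0, 0]
    - [0, 0, 0]
    - [0, 0, 0]
    - [0, 0, 0]
    - [0, 0, 0]
    - [0, 0, 0]
    - [0, 0, 0]
    - [0, 0, 0]
    - [0, 0, 0]
    - [0, 0, 0]
  translation:
    - [0.31, 0.89, 0]
    - [0.31, 0.89, 0]
    - [0.31, 0.89, 0]
    - [0.31, 0.89, 0]
    - [0.31, 0.89, 0]
    - [0.31, 0.89, 0]
    - [0.31, 0.89, 0]
    - [0.31, 0.89, 0]
    - [0.31, 0.89, 0]
    - [0.31, 0.89, 0]
  jaw: [0.6, 0.6, 0.6, 0.6, 0.6, 0.6, 0.6, 0.6, 0.6, 0.6]

```text
clock: 50.5
position: [0.4714, 0.1931, 0.1257]
ee_rot: [-0.233, 0.973, -0.0, -0.001]
ft_force: [0.0, -0.0, 0.7]
grip_width: 0.597
grasp_force: 0.0
```

Call:
jog_arm:
  dr:
    - [0, 0, 0]
    - [0, 0, 0]
    - [0, 0, 0]
    - [0, 0, 0]
    - [0, 0, 0]
    - [0, 0, 0]
    - [0, 0, 0]
    - [0, 0, 0]
  translation:
    - [0.31, 0.88, 0.4]
    - [0.31, 0.88, 0.6]
    - [0.31, 0.88, 0.6]
    - [0.31, 0.88, 0.6]
    - [0, 0, 0.4]
    - [0, 0, 0]
    - [0, 0, 0]
    - [0, 0, 0]
  jaw: [0.6, 0.6, 0.6, 0.6, 0.6, 0.6, 0.6, 0.6]

```text
clock: 51.3
position: [0.4062, 0.2567, 0.0621]
ee_rot: [-0.232, 0.973, 0.0, 0.0]
ft_force: [-0.3, -0.5, 0.2]
grip_width: 0.602
grasp_force: 0.0
```

```bash
python3 plan.py .4053 .2568 .0185 117
```

```text
t 51.3 pos [0.4062 0.2567 0.0621] yaw 116.8 j7 1.47 | turn z units -0.05 then tx 0.03 ty 0.02 tz 1.74 tilt units [-0.    0.01] F [-0.3 -0.5  0.2] w 51.2
```

Call:
jog_arm:
  dr:
    - [0, 0, 0]
    - [0, 0, 0]
    - [0, 0, 0]
    - [0, 0, 0]
    - [0, 0, 0]
    - [0, 0, 0]
    - [0, 0, 0]
    - [0, 0, 0]
    - [0, 0, 0]
    - [0, 0, 0]
  translation:
    - [0.03, 0.02, 0.5]
    - [0, 0, 0.6]
    - [0, 0, 0.4]
    - [0, 0, 0.24]
    - [0, 0, 0]
    - [0, 0, 0]
    - [0, 0, 0]
    - [0, 0, 0]
    - [0, 0, 0]
    - [0, 0, 0]
  jaw: [0.6, 0.6, 0.6, 0.6, 0.6, 0.25, 0.25, 0.25, 0.25, 0.25]
  squeeze: 60

```text
clock: 52.3
position: [0.4048, 0.2575, 0.0188]
ee_rot: [-0.232, 0.973, 0.0, 0.0]
ft_force: [-0.6, -2.2, 6.5]
grip_width: 0.318
grasp_force: 58.8
```

Call:
jog_arm:
  dr:
    - [0, 0, 0]
    - [0, 0, 0]
    - [0, 0, 0]
    - [0, 0, 0]
    - [0, 0, 0]
    - [0, 0, 0]
    - [0, 0, 0]
    - [0, 0, 0]
  translation:
    - [0, 0, 0]
    - [0, 0, -0.5]
    - [0, 0, -1]
    - [0, 0, -1]
    - [0, 0, -1]
    - [0, 0, -0.7]
    - [0, 0, 0]
    - [0, 0, 0]
  jaw: [0.25, 0.25, 0.25, 0.25, 0.25, 0.25, 0.25, 0.25]

```text
clock: 53.1
position: [0.4045, 0.2575, 0.1236]
ee_rot: [-0.232, 0.973, 0.0, 0.0]
ft_force: [0.2, -0.2, -1.2]
grip_width: 0.318
grasp_force: 59.1
```

```bash
python3 plan.py .6424 .0292 .11 117
```

```text
t 53.1 pos [0.4045 0.2575 0.1236] yaw 116.9 j7 1.42 | turn z units -0.03 then tx -4.33 ty -12.46 tz 0.54 tilt units [0.01 0.02] F [ 0.2 -0.2 -1.2] w 27.0
```

Call:
jog_arm:
  dr:
    - [0, 0, 0]
    - [0, 0, 0]
    - [0, 0, 0]
    - [0, 0, 0]
    - [0, 0, 0]
    - [0, 0, 0]
    - [0, 0, 0]
    - [0, 0, 0]
    - [0, 0, 0]
    - [0, 0, 0]
  translation:
    - [-0.31, -0.89, 0]
    - [-0.31, -0.89, 0]
    - [-0.31, -0.89, 0]
    - [-0.31, -0.89, 0]
    - [-0.31, -0.89, 0]
    - [-0.31, -0.89, 0]
    - [-0.31, -0.89, 0]
    - [-0.31, -0.89, 0]
    - [-0.31, -0.89, 0]
    - [-0.31, -0.89, 0]
  jaw: [0.25, 0.25, 0.25, 0.25, 0.25, 0.25, 0.25, 0.25, 0.25, 0.25]

```text
clock: 54.1
position: [0.5741, 0.093, 0.1219]
ee_rot: [-0.232, 0.973, -0.0, -0.001]
ft_force: [-0.0, 1.4, 0.6]
grip_width: 0.321
grasp_force: 59.2
```

Call:
jog_arm:
  dr:
    - [0, 0, 0]
    - [0, 0, 0]
    - [0, 0, 0]
    - [0, 0, 0]
    - [0, 0, 0]
    - [0, 0, 0]
    - [0, 0, 0]
    - [0, 0, 0]
  translation:
    - [-0.31, -0.89, 0]
    - [-0.31, -0.89, 0]
    - [-0.31, -0.89, 0]
    - [-0.31, -0.89, 0]
    - [0, 0, 0.3]
    - [0, 0, 0.2]
    - [0, 0, 0]
    - [0, 0, 0]
  jaw: [0.25, 0.25, 0.25, 0.25, 0.25, 0.25, 0.25, 0.25]

```text
clock: 54.9
position: [0.6413, 0.0296, 0.1101]
ee_rot: [-0.233, 0.972, 0.0, -0.0]
ft_force: [0.5, 0.3, 0.0]
grip_width: 0.315
grasp_force: 59.2
```

```bash
python3 plan.py .6424 .0292 .089 117
```

```text
t 54.9 pos [0.6413 0.0296 0.1101] yaw 117.0 j7 2.14 | turn z units -0.01 then tx -0.03 ty -0.03 tz 0.85 tilt units [ 0.01 -0.01] F [0.5 0.3 0. ] w 26.8
```

Call:
jog_arm:
  dr:
    - [0, 0, 0]
    - [0, 0, 0]
    - [0, 0, 0]
    - [0, 0, 0]
    - [0, 0, 0]
    - [0, 0, 0]
    - [0, 0, 0]
  translation:
    - [-0.03, -0.03, 0.1]
    - [0, 0, 0.2]
    - [0, 0, 0.2]
    - [0, 0, 0.2]
    - [0, 0, 0.15]
    - [0, 0, 0]
    - [0, 0, 0]
  jaw: [0.25, 0.25, 0.25, 0.25, 0.25, 0.25, 0.25]

```text
clock: 55.6
position: [0.6425, 0.0287, 0.0887]
ee_rot: [-0.233, 0.973, 0.0, -0.001]
ft_force: [-1.6, 3.0, -2.7]
grip_width: 0.319
grasp_force: 59.5
```

Call:
jog_arm:
  dr:
    - [0, 0, 0]
    - [0, 0, 0]
    - [0, 0, 0]
    - [0, 0, 0]
    - [0, 0, 0]
    - [0, 0, 0]
    - [0, 0, 0]
    - [0, 0, 0]
    - [0, 0, 0]
    - [0, 0, 0]
  translation:
    - [-0.01, 0.02, 0.05]
    - [0, 0, 0.06]
    - [0, 0, 0.06]
    - [0, 0, 0.06]
    - [0, 0, 0.06]
    - [0, 0, 0.06]
    - [0, 0, 0.06]
    - [0, 0, 0.05]
    - [0, 0, 0]
    - [0, 0, 0]
  jaw: [0.25, 0.25, 0.25, 0.25, 0.25, 0.25, 0.25, 0.25, 0.25, 0.25]

```text
clock: 56.6
position: [0.6427, 0.0292, 0.0779]
ee_rot: [-0.233, 0.973, 0.0, -0.0]
ft_force: [-4.9, 2.9, 2.8]
grip_width: 0.316
grasp_force: 60.1
```

Call:
jog_arm:
  dr:
    - [0, 0, 0]
    - [0, 0, 0]
    - [0, 0, 0]
  translation:
    - [0, 0, 0.04]
    - [0, 0, 0]
    - [0, 0, 0]
  jaw: [0.25, 0.25, 0.25]

```text
clock: 56.9
position: [0.6429, 0.0292, 0.0778]
ee_rot: [-0.233, 0.973, 0.001, 0.0]
ft_force: [-7.9, 3.6, 11.9]
grip_width: 0.32
grasp_force: 61.0
```

Call:
jog_arm:
  dr:
    - [0, 0, 0]
    - [0, 0, 0]
    - [0, 0, 0]
    - [0, 0, 0]
    - [0, 0, 0]
    - [0, 0, 0]
    - [0, 0, 0]
    - [0, 0, 0]
    - [0, 0, 0]
    - [0, 0, 0]
  translation:
    - [0, 0, -0.05]
    - [0, 0, 0]
    - [0, 0, 0]
    - [0, 0, -0.5]
    - [0, 0, -0.9]
    - [0, 0, 0]
    - [0, 0, 0]
    - [0, 0, 0]
    - [0, 0, 0.3]
    - [0, 0, 0]
  jaw: [0.4, 0.55, 0.55, 0.55, 0.4, 0.1, 0, 0, 0, 0]

```text
clock: 57.9
position: [0.6421, 0.0288, 0.1038]
ee_rot: [-0.232, 0.973, 0.0, -0.001]
ft_force: [0.2, 0.6, 0.8]
grip_width: 0.001
grasp_force: 0.0
```

```bash
python3 plan.py .6424 .0292 .088 117
```

```text
t 57.9 pos [0.6421 0.0288 0.1038] yaw 116.9 j7 2.14 | turn z units -0.03 then tx -0.02 ty 0.01 tz 0.63 tilt units [ 0.01 -0.03] F [0.2 0.6 0.8] w 0.0
```

Call:
jog_arm:
  dr:
    - [0, 0, 0]
    - [0, 0, 0]
    - [0, 0, 0]
    - [0, 0, 0]
    - [0, 0, 0]
  translation:
    - [0, 0, 0.25]
    - [0, 0, 0.25]
    - [0, 0, 0.12]
    - [0, 0, 0.03]
    - [0, 0, 0]
  jaw: [0, 0, 0, 0, 0]

```text
clock: 58.4
position: [0.643, 0.0287, 0.0892]
ee_rot: [-0.232, 0.973, 0.0, -0.0]
ft_force: [0.5, 0.0, -0.4]
grip_width: 0.001
grasp_force: 0.0
```

Call:
jog_arm:
  dr:
    - [0, 0, 0]
    - [0, 0, 1]
    - [0, 0, 1]
    - [0, 0, 1]
    - [0, 0, 1]
    - [0, 0, 1]
    - [0, 0, 1]
    - [0, 0, 1]
    - [0, 0, 1]
    - [0, 0, 1]
  translation:
    - [0, 0, -0.5]
    - [0, 0, -1]
    - [0, 0, -0.7]
    - [0, 0, 0]
    - [0, 0, 0]
    - [0, 0, 0]
    - [0, 0, 0]
    - [0, 0, 0]
    - [0, 0, 0]
    - [0, 0, 0]
  jaw: [0, 0.2, 0.6, 0.72, 0.72, 0.72, 0.72, 0.72, 0.72, 0.72]

```text
clock: 59.4
position: [0.6434, 0.0288, 0.1456]
ee_rot: [0.081, 0.997, 0.0, 0.001]
ft_force: [-0.2, 0.5, 0.4]
grip_width: 0.721
grasp_force: 0.0
```

Call:
jog_arm:
  dr:
    - [0, 0, 1]
    - [0, 0, 1]
    - [0, 0, 1]
    - [0, 0, 1]
    - [0, 0, 1]
    - [0, 0, 1]
    - [0, 0, 1]
    - [0, 0, 1]
    - [0, 0, 1]
    - [0, 0, 1]
  translation:
    - [0, 0, 0]
    - [0, 0, 0]
    - [0, 0, 0]
    - [0, 0, 0]
    - [0, 0, 0]
    - [0, 0, 0]
    - [0, 0, 0]
    - [0, 0, 0]
    - [0, 0, 0]
    - [0, 0, 0]
  jaw: [0.72, 0.72, 0.72, 0.72, 0.72, 0.72, 0.72, 0.72, 0.72, 0.72]

```text
clock: 60.4
position: [0.6434, 0.0289, 0.1456]
ee_rot: [0.417, 0.909, 0.001, 0.0]
ft_force: [0.2, 0.9, -0.6]
grip_width: 0.717
grasp_force: 0.0
```

Call:
jog_arm:
  dr:
    - [0, 0, 1]
    - [0, 0, 1]
    - [0, 0, 1]
    - [0, 0, 1]
    - [0, 0, 1]
    - [0, 0, 1]
    - [0, 0, 1]
    - [0, 0, 1]
    - [0, 0, 0.8]
    - [0, 0, 0]
  translation:
    - [0, 0, 0]
    - [0, 0, 0]
    - [0, 0, 0]
    - [0, 0, 0]
    - [0, 0, 0]
    - [0, 0, 0]
    - [0, 0, 0]
    - [0, 0, 0]
    - [0, 0, 0]
    - [0, 0, 0]
  jaw: [0.72, 0.72, 0.72, 0.72, 0.72, 0.72, 0.72, 0.72, 0.72, 0.72]

```text
clock: 61.4
position: [0.6433, 0.029, 0.1453]
ee_rot: [0.671, 0.741, 0.0, 0.0]
ft_force: [-0.5, -0.4, -0.7]
grip_width: 0.719
grasp_force: 0.0
```

```bash
python3 plan.py .4806 .3398 .06 5.8
```

```text
t 61.4 pos [0.6433 0.029  0.1453] yaw 5.6 j7 0.37 | turn z units -0.04 then tx 13.02 ty -5.22 tz 3.41 tilt units [ 0.01 -0.01] F [-0.5 -0.4 -0.7] w 61.1
```

Call:
jog_arm:
  dr:
    - [0, 0, 0]
    - [0, 0, 0]
    - [0, 0, 0]
    - [0, 0, 0]
    - [0, 0, 0]
    - [0, 0, 0]
    - [0, 0, 0]
    - [0, 0, 0]
    - [0, 0, 0]
    - [0, 0, 0]
  translation:
    - [0.93, -0.37, 0]
    - [0.93, -0.37, 0]
    - [0.93, -0.37, 0]
    - [0.93, -0.37, 0]
    - [0.93, -0.37, 0]
    - [0.93, -0.37, 0]
    - [0.93, -0.37, 0]
    - [0.93, -0.37, 0]
    - [0.93, -0.37, 0]
    - [0.93, -0.37, 0]
  jaw: [0.72, 0.72, 0.72, 0.72, 0.72, 0.72, 0.72, 0.72, 0.72, 0.72]

```text
clock: 62.4
position: [0.5276, 0.2521, 0.1451]
ee_rot: [0.67, 0.742, 0.001, -0.0]
ft_force: [0.1, -0.1, -0.2]
grip_width: 0.714
grasp_force: 0.0
```

Call:
jog_arm:
  dr:
    - [0, 0, 0]
    - [0, 0, 0]
    - [0, 0, 0]
    - [0, 0, 0]
    - [0, 0, 0]
    - [0, 0, 0]
    - [0, 0, 0]
    - [0, 0, 0]
  translation:
    - [0.93, -0.38, 0.4]
    - [0.93, -0.38, 0.6]
    - [0.93, -0.38, 0.7]
    - [0.93, -0.38, 0.7]
    - [0, 0, 0.7]
    - [0, 0, 0.3]
    - [0, 0, 0]
    - [0, 0, 0]
  jaw: [0.72, 0.72, 0.72, 0.72, 0.72, 0.72, 0.72, 0.72]

```text
clock: 63.2
position: [0.4818, 0.3388, 0.0598]
ee_rot: [0.672, 0.741, 0.0, 0.0]
ft_force: [0.6, 0.4, 0.7]
grip_width: 0.72
grasp_force: 0.0
```

```bash
python3 plan.py .4806 .3398 .0015 5.8
```

```text
t 63.2 pos [0.4818 0.3388 0.0598] yaw 5.6 j7 -0.16 | turn z units -0.06 then tx 0.04 ty -0.04 tz 2.33 tilt units [0.01 0.  ] F [0.6 0.4 0.7] w 61.2
```

Call:
jog_arm:
  dr:
    - [0, 0, 0]
    - [0, 0, 0]
    - [0, 0, 0]
    - [0, 0, 0]
    - [0, 0, 0]
    - [0, 0, 0]
    - [0, 0, 0]
    - [0, 0, 0]
    - [0, 0, 0]
    - [0, 0, 0]
  translation:
    - [0.04, -0.04, 0.7]
    - [0, 0, 0.7]
    - [0, 0, 0.5]
    - [0, 0, 0.33]
    - [0, 0, 0.1]
    - [0, 0, 0]
    - [0, 0, 0]
    - [0, 0, 0]
    - [0, 0, 0]
    - [0, 0, 0]
  jaw: [0.72, 0.72, 0.72, 0.72, 0.72, 0.72, 0.4, 0.4, 0.4, 0.4]
  squeeze: 45

```text
clock: 64.2
position: [0.4803, 0.3408, 0.0019]
ee_rot: [0.671, 0.741, 0.001, -0.0]
ft_force: [-0.6, -0.8, 5.9]
grip_width: 0.54
grasp_force: 45.8
```

Call:
jog_arm:
  dr:
    - [0, 0, 0]
    - [0, 0, 0]
    - [0, 0, -0.3]
    - [0, 0, -1]
    - [0, 0, -1]
    - [0, 0, -1]
    - [0, 0, -1]
    - [0, 0, -1]
    - [0, 0, -1]
    - [0, 0, -1]
  translation:
    - [0, 0, 0]
    - [0, 0, -0.4]
    - [0, 0, -0.9]
    - [0, 0, -1]
    - [0, 0, -1]
    - [0, 0, -1]
    - [0, 0, -0.7]
    - [0, 0, 0]
    - [0, 0, 0]
    - [0, 0, 0]
  jaw: [0.4, 0.4, 0.4, 0.4, 0.4, 0.4, 0.4, 0.4, 0.4, 0.4]

```text
clock: 65.2
position: [0.48, 0.3407, 0.127]
ee_rot: [0.462, 0.887, 0.001, 0.0]
ft_force: [0.7, -0.2, -1.1]
grip_width: 0.536
grasp_force: 46.2
```

Call:
jog_arm:
  dr:
    - [0, 0, -1]
    - [0, 0, -1]
    - [0, 0, -1]
    - [0, 0, -1]
    - [0, 0, -1]
    - [0, 0, -1]
    - [0, 0, -1]
    - [0, 0, -1]
    - [0, 0, -1]
    - [0, 0, -1]
  translation:
    - [0, 0, 0]
    - [0, 0, 0]
    - [0, 0, 0]
    - [0, 0, 0]
    - [0, 0, 0]
    - [0, 0, 0]
    - [0, 0, 0]
    - [0, 0, 0]
    - [0, 0, 0]
    - [0, 0, 0]
  jaw: [0.4, 0.4, 0.4, 0.4, 0.4, 0.4, 0.4, 0.4, 0.4, 0.4]

```text
clock: 66.2
position: [0.48, 0.3405, 0.1268]
ee_rot: [0.13, 0.991, 0.0, 0.0]
ft_force: [0.5, -1.2, -1.0]
grip_width: 0.538
grasp_force: 46.2
```

Call:
jog_arm:
  dr:
    - [0, 0, -1]
    - [0, 0, -1]
    - [0, 0, 0]
    - [0, 0, 0]
  translation:
    - [0, 0, 0]
    - [0, 0, 0]
    - [0, 0, 0]
    - [0, 0, 0]
  jaw: [0.4, 0.4, 0.4, 0.4]

```text
clock: 66.6
position: [0.48, 0.3406, 0.1265]
ee_rot: [0.063, 0.998, 0.0, 0.0]
ft_force: [-0.4, -0.0, 0.9]
grip_width: 0.536
grasp_force: 46.2
```

```bash
python3 plan.py .6606 -.0838 .1 83
```

```text
t 66.6 pos [0.48   0.3406 0.1265] yaw 82.7 j7 0.99 | turn z units -0.06 then tx -9.24 ty -15.97 tz 1.06 tilt units [0.01 0.  ] F [-0.4 -0.   0.9] w 45.6
```

Call:
jog_arm:
  dr:
    - [0, 0, 0]
    - [0, 0, 0]
    - [0, 0, 0]
    - [0, 0, 0]
    - [0, 0, 0]
    - [0, 0, 0]
    - [0, 0, 0]
    - [0, 0, 0]
    - [0, 0, 0]
    - [0, 0, 0]
  translation:
    - [-0.54, -0.94, 0]
    - [-0.54, -0.94, 0]
    - [-0.54, -0.94, 0]
    - [-0.54, -0.94, 0]
    - [-0.54, -0.94, 0]
    - [-0.54, -0.94, 0]
    - [-0.54, -0.94, 0]
    - [-0.54, -0.94, 0]
    - [-0.54, -0.94, 0]
    - [-0.54, -0.94, 0]
  jaw: [0.4, 0.4, 0.4, 0.4, 0.4, 0.4, 0.4, 0.4, 0.4, 0.4]

```text
clock: 67.6
position: [0.585, 0.0897, 0.1263]
ee_rot: [0.063, 0.998, 0.0, 0.0]
ft_force: [0.5, 0.1, -0.7]
grip_width: 0.543
grasp_force: 46.3
```

Call:
jog_arm:
  dr:
    - [0, 0, 0]
    - [0, 0, 0]
    - [0, 0, 0]
    - [0, 0, 0]
    - [0, 0, 0]
    - [0, 0, 0]
    - [0, 0, 0]
    - [0, 0, 0]
    - [0, 0, 0]
    - [0, 0, 0]
  translation:
    - [-0.55, -0.94, 0]
    - [-0.55, -0.94, 0]
    - [-0.55, -0.94, 0]
    - [-0.55, -0.94, 0]
    - [-0.55, -0.94, 0]
    - [-0.55, -0.94, 0]
    - [-0.54, -0.93, 0]
    - [0, 0, 0.5]
    - [0, 0, 0.5]
    - [0, 0, 0]
  jaw: [0.4, 0.4, 0.4, 0.4, 0.4, 0.4, 0.4, 0.4, 0.4, 0.4]

```text
clock: 68.6
position: [0.6583, -0.0825, 0.0986]
ee_rot: [0.062, 0.998, 0.0, -0.002]
ft_force: [0.4, 0.3, -0.6]
grip_width: 0.537
grasp_force: 46.2
```

Call:
jog_arm:
  dr:
    - [0, 0, 0]
    - [0, 0, 0]
  translation:
    - [0, 0, 0]
    - [0, 0, 0]
  jaw: [0.4, 0.4]

```text
clock: 68.8
position: [0.6598, -0.0833, 0.1015]
ee_rot: [0.062, 0.998, 0.0, 0.0]
ft_force: [0.4, 0.4, -0.1]
grip_width: 0.539
grasp_force: 46.2
```

```bash
python3 plan.py .6607 -.0841 .066 83
```

```text
t 68.8 pos [ 0.6598 -0.0833  0.1015] yaw 82.9 j7 1.82 | turn z units -0.02 then tx -0.04 ty -0.03 tz 1.42 tilt units [0.01 0.01] F [ 0.4  0.4 -0.1] w 45.8
```

Call:
jog_arm:
  dr:
    - [0, 0, 0]
    - [0, 0, 0]
    - [0, 0, 0]
    - [0, 0, 0]
    - [0, 0, 0]
    - [0, 0, 0]
  translation:
    - [-0.03, -0.03, 0.2]
    - [0, 0, 0.4]
    - [0, 0, 0.4]
    - [0, 0, 0.4]
    - [0, 0, 0]
    - [0, 0, 0]
  jaw: [0.4, 0.4, 0.4, 0.4, 0.4, 0.4]

```text
clock: 69.4
position: [0.66, -0.0851, 0.0657]
ee_rot: [0.062, 0.998, -0.0, -0.0]
ft_force: [0.1, -0.2, -0.0]
grip_width: 0.541
grasp_force: 46.3
```

Call:
jog_arm:
  dr:
    - [0, 0, 0]
    - [0, 0, 0]
    - [0, 0, 0]
    - [0, 0, 0]
    - [0, 0, 0]
  translation:
    - [0, 0, 0.1]
    - [0, 0, 0.1]
    - [0, 0, 0.1]
    - [0, 0, 0]
    - [0, 0, 0]
  jaw: [0.4, 0.4, 0.4, 0.4, 0.4]

```text
clock: 69.9
position: [0.6602, -0.085, 0.0585]
ee_rot: [0.062, 0.998, 0.0, -0.0]
ft_force: [0.5, -0.4, -1.2]
grip_width: 0.539
grasp_force: 46.3
```

Call:
jog_arm:
  dr:
    - [0, 0, 0]
    - [0, 0, 0]
    - [0, 0, 0]
    - [0, 0, 0]
    - [0, 0, 0]
  translation:
    - [0, 0, 0.08]
    - [0, 0, 0.08]
    - [0, 0, 0.08]
    - [0, 0, 0]
    - [0, 0, 0]
  jaw: [0.4, 0.4, 0.4, 0.4, 0.4]

```text
clock: 70.4
position: [0.6602, -0.0846, 0.0523]
ee_rot: [0.062, 0.998, 0.0, -0.0]
ft_force: [1.6, 1.6, -1.8]
grip_width: 0.541
grasp_force: 46.3
```

Call:
jog_arm:
  dr:
    - [0, 0, 0]
    - [0, 0, 0]
    - [0, 0, 0]
    - [0, 0, 0]
    - [0, 0, 0]
  translation:
    - [-0.015, 0.02, 0]
    - [0, 0, 0.06]
    - [0, 0, 0.06]
    - [0, 0, 0]
    - [0, 0, 0]
  jaw: [0.4, 0.4, 0.4, 0.4, 0.4]

```text
clock: 70.9
position: [0.6606, -0.0846, 0.0494]
ee_rot: [0.062, 0.998, 0.0, -0.0]
ft_force: [0.7, 2.0, -1.2]
grip_width: 0.541
grasp_force: 46.4
```

```bash
python3 plan.py .6607 -.0841 .0269 83; python3 -c "
from h import *;print(manip.get_obs()['torque'])"
```

```text
t 70.9 pos [ 0.6606 -0.0846  0.0494] yaw 82.9 j7 1.85 | turn z units -0.03 then tx -0.0 ty 0.02 tz 0.9 tilt units [-0. -0.] F [ 0.7  2.  -1.2] w 46.0
[ 0.1571859   0.00436024 -0.03445604]
```

Engaged. Going down to the shoulder.

Call:
jog_arm:
  dr:
    - [0, 0, 0]
    - [0, 0, 0]
    - [0, 0, 0]
    - [0, 0, 0]
    - [0, 0, 0]
    - [0, 0, 0]
    - [0, 0, 0]
    - [0, 0, 0]
    - [0, 0, 0]
    - [0, 0, 0]
  translation:
    - [0, 0.015, 0.1]
    - [0, 0, 0.12]
    - [0, 0, 0.12]
    - [0, 0, 0.12]
    - [0, 0, 0.12]
    - [0, 0, 0.12]
    - [0, 0, 0.12]
    - [0, 0, 0.08]
    - [0, 0, 0]
    - [0, 0, 0]
  jaw: [0.4, 0.4, 0.4, 0.4, 0.4, 0.4, 0.4, 0.4, 0.4, 0.4]

```text
clock: 71.9
position: [0.6607, -0.0843, 0.0271]
ee_rot: [0.062, 0.998, 0.0, 0.0]
ft_force: [-0.3, -0.5, 0.4]
grip_width: 0.537
grasp_force: 46.5
```

Call:
jog_arm:
  dr:
    - [0, 0, 0]
    - [0, 0, 0]
    - [0, 0, 0]
    - [0, 0, 0]
    - [0, 0, 0]
  translation:
    - [0, 0, 0.05]
    - [0, 0, 0.04]
    - [0, 0, 0]
    - [0, 0, 0]
    - [0, 0, 0]
  jaw: [0.4, 0.4, 0.4, 0.4, 0.4]

```text
clock: 72.4
position: [0.6609, -0.0843, 0.0267]
ee_rot: [0.062, 0.998, 0.001, 0.0]
ft_force: [-9.6, 1.5, 18.9]
grip_width: 0.537
grasp_force: 48.3
```

Call:
jog_arm:
  dr:
    - [0, 0, 0]
    - [0, 0, 0]
    - [0, 0, 0]
    - [0, 0, 0]
    - [0, 0, 0]
    - [0, 0, 0]
    - [0, 0, 0]
    - [0, 0, 1]
    - [0, 0, 1]
    - [0, 0, 1]
  translation:
    - [0, 0, -0.08]
    - [0, 0, 0]
    - [0, 0, 0]
    - [0, 0, 0]
    - [0, 0, -0.3]
    - [0, 0, -0.7]
    - [0, 0, -1]
    - [0, 0, -1]
    - [0, 0, -1]
    - [0, 0, 0]
  jaw: [0.54, 0.7, 0.72, 0.72, 0.72, 0.72, 0.72, 0.72, 0.8, 0.9]

```text
clock: 73.4
position: [0.6628, -0.085, 0.1323]
ee_rot: [0.168, 0.986, 0.0, 0.003]
ft_force: [-0.3, -0.4, 1.2]
grip_width: 0.894
grasp_force: 0.0
```

Call:
jog_arm:
  dr:
    - [0, 0, 1]
    - [0, 0, 1]
    - [0, 0, 1]
    - [0, 0, 1]
    - [0, 0, 1]
    - [0, 0, 1]
    - [0, 0, 1]
    - [0, 0, 1]
    - [0, 0, 1]
    - [0, 0, 1]
  translation:
    - [0, 0, 0]
    - [0, 0, 0]
    - [0, 0, 0]
    - [0, 0, 0]
    - [0, 0, 0]
    - [0, 0, 0]
    - [0, 0, 0]
    - [0, 0, 0]
    - [0, 0, 0]
    - [0, 0, 0]
  jaw: [0.95, 0.95, 0.95, 0.95, 0.95, 0.95, 0.95, 0.95, 0.95, 0.95]

```text
clock: 74.4
position: [0.661, -0.0842, 0.1284]
ee_rot: [0.495, 0.869, 0.0, 0.0]
ft_force: [-0.6, 0.1, 0.6]
grip_width: 0.951
grasp_force: 0.0
```

Call:
jog_arm:
  dr:
    - [0, 0, 1]
    - [0, 0, 1]
    - [0, 0, 1]
    - [0, 0, 1]
    - [0, 0, 1]
    - [0, 0, 1]
    - [0, 0, 1]
    - [0, 0, 1]
    - [0, 0, 1]
    - [0, 0, 1]
  translation:
    - [0, 0, 0]
    - [0, 0, 0]
    - [0, 0, 0]
    - [0, 0, 0]
    - [0, 0, 0]
    - [0, 0, 0]
    - [0, 0, 0]
    - [0, 0, 0]
    - [0, 0, 0]
    - [0, 0, 0]
  jaw: [0.95, 0.95, 0.95, 0.95, 0.95, 0.95, 0.95, 0.95, 0.95, 0.95]

```text
clock: 75.4
position: [0.661, -0.0841, 0.1284]
ee_rot: [0.762, 0.648, 0.001, 0.0]
ft_force: [-0.7, -0.4, -0.8]
grip_width: 0.954
grasp_force: 0.0
```

Call:
jog_arm:
  dr:
    - [0, 0, 1]
    - [0, 0, 1]
    - [0, 0, 1]
    - [0, 0, 1]
    - [0, 0, 1]
    - [0, 0, 1]
    - [0, 0, 1]
    - [0, 0, 1]
    - [0, 0, 1]
    - [0, 0, 1]
  translation:
    - [0, 0, 0]
    - [0, 0, 0]
    - [0, 0, 0]
    - [0, 0, 0]
    - [0, 0, 0]
    - [0, 0, 0]
    - [0, 0, 0]
    - [0, 0, 0]
    - [0, 0, 0]
    - [0, 0, 0]
  jaw: [0.95, 0.95, 0.95, 0.95, 0.95, 0.95, 0.95, 0.95, 0.95, 0.95]

```text
clock: 76.4
position: [0.6611, -0.0839, 0.1283]
ee_rot: [0.937, 0.348, 0.001, -0.0]
ft_force: [-0.5, 0.2, -1.1]
grip_width: 0.949
grasp_force: 0.0
```

```bash
python3 hs.py; python3 plan.py .4278 -.2964 .06 -59.7
```

```text
h1 [ 0.4489 -0.038 ] -46.9 215.0
h1 [0.3321 0.0524] -82.5 0.0
h3 [ 0.4274 -0.2971] -59.1 131.0
h3 [ 0.4283 -0.2957] -60.3 176.0
t 76.5 pos [ 0.661  -0.0839  0.1281] yaw -49.2 j7 -0.26 | turn z units 2.64 then tx -12.34 ty 2.63 tz 2.72 tilt units [ 0.01 -0.01] F [-0.4 -0.4  0.1] w 80.7
```

Call:
jog_arm:
  dr:
    - [0, 0, 0.9]
    - [0, 0, 0.9]
    - [0, 0, 0.84]
    - [0, 0, 0]
    - [0, 0, 0]
    - [0, 0, 0]
    - [0, 0, 0]
    - [0, 0, 0]
    - [0, 0, 0]
    - [0, 0, 0]
  translation:
    - [0, 0, 0]
    - [0, 0, 0]
    - [0, 0, 0]
    - [-0.88, 0.19, 0]
    - [-0.88, 0.19, 0]
    - [-0.88, 0.19, 0]
    - [-0.88, 0.19, 0]
    - [-0.88, 0.19, 0]
    - [-0.88, 0.19, 0]
    - [-0.88, 0.19, 0]
  jaw: [0.95, 0.95, 0.95, 0.95, 0.95, 0.95, 0.95, 0.95, 0.95, 0.95]

```text
clock: 77.5
position: [0.544, -0.1912, 0.1276]
ee_rot: [0.965, 0.263, 0.0, -0.0]
ft_force: [1.1, -0.1, 0.4]
grip_width: 0.951
grasp_force: 0.0
```

Call:
jog_arm:
  dr:
    - [0, 0, 0]
    - [0, 0, 0]
    - [0, 0, 0]
    - [0, 0, 0]
    - [0, 0, 0]
    - [0, 0, 0]
    - [0, 0, 0]
    - [0, 0, 0]
    - [0, 0, 0]
    - [0, 0, 0]
  translation:
    - [-0.88, 0.19, 0]
    - [-0.88, 0.19, 0]
    - [-0.88, 0.19, 0.3]
    - [-0.88, 0.19, 0.5]
    - [-0.88, 0.18, 0.5]
    - [-0.88, 0.18, 0.4]
    - [-0.88, 0.18, 0.2]
    - [0, 0, 0]
    - [0, 0, 0]
    - [0, 0, 0]
  jaw: [0.95, 0.95, 0.95, 0.95, 0.95, 0.95, 0.95, 0.95, 0.95, 0.95]

```text
clock: 78.5
position: [0.429, -0.2959, 0.0798]
ee_rot: [0.965, 0.263, 0.001, -0.0]
ft_force: [-0.1, -0.1, 0.1]
grip_width: 0.948
grasp_force: 0.0
```

```bash
python3 plan.py .4278 -.2964 .005 -59.7
```

```text
t 78.5 pos [ 0.429  -0.2959  0.0798] yaw -59.6 j7 0.01 | turn z units 0.03 then tx -0.05 ty -0.01 tz 2.99 tilt units [ 0.   -0.01] F [-0.1 -0.1  0.1] w 80.6
```

Call:
jog_arm:
  dr:
    - [0, 0, 0]
    - [0, 0, 0]
    - [0, 0, 0]
    - [0, 0, 0]
    - [0, 0, 0]
    - [0, 0, 0]
    - [0, 0, 0]
    - [0, 0, 0]
    - [0, 0, 0]
    - [0, 0, 0]
  translation:
    - [-0.04, -0.01, 0.6]
    - [0, 0, 0.8]
    - [0, 0, 0.7]
    - [0, 0, 0.5]
    - [0, 0, 0.28]
    - [0, 0, 0.1]
    - [0, 0, 0]
    - [0, 0, 0]
    - [0, 0, 0]
    - [0, 0, 0]
  jaw: [0.95, 0.95, 0.95, 0.95, 0.95, 0.95, 0.95, 0.6, 0.6, 0.6]
  squeeze: 55

```text
clock: 79.5
position: [0.4275, -0.297, 0.0057]
ee_rot: [0.965, 0.261, 0.001, 0.0]
ft_force: [-2.5, 1.7, 8.1]
grip_width: 0.731
grasp_force: 58.9
```

Call:
jog_arm:
  dr:
    - [0, 0, 0]
    - [0, 0, 0]
    - [0, 0, 0]
    - [0, 0, 0]
    - [0, 0, -1]
    - [0, 0, -1]
    - [0, 0, -1]
    - [0, 0, -1]
    - [0, 0, -1]
    - [0, 0, -1]
  translation:
    - [0, 0, 0]
    - [0, 0, 0]
    - [0, 0, -0.5]
    - [0, 0, -0.9]
    - [0, 0, -0.9]
    - [0, 0, -0.9]
    - [0, 0, -0.9]
    - [0, 0, -0.7]
    - [0, 0, 0]
    - [0, 0, 0]
  jaw: [0.6, 0.6, 0.6, 0.6, 0.6, 0.6, 0.6, 0.6, 0.6, 0.6]

```text
clock: 80.5
position: [0.4272, -0.2969, 0.1261]
ee_rot: [0.889, 0.458, 0.001, 0.0]
ft_force: [0.3, 0.2, -1.9]
grip_width: 0.73
grasp_force: 61.2
```

Call:
jog_arm:
  dr:
    - [0, 0, -1]
    - [0, 0, -1]
    - [0, 0, -1]
    - [0, 0, -1]
    - [0, 0, -1]
    - [0, 0, -1]
    - [0, 0, -1]
    - [0, 0, -1]
    - [0, 0, -1]
    - [0, 0, -1]
  translation:
    - [0, 0, 0]
    - [0, 0, 0]
    - [0, 0, 0]
    - [0, 0, 0]
    - [0, 0, 0]
    - [0, 0, 0]
    - [0, 0, 0]
    - [0, 0, 0]
    - [0, 0, 0]
    - [0, 0, 0]
  jaw: [0.6, 0.6, 0.6, 0.6, 0.6, 0.6, 0.6, 0.6, 0.6, 0.6]

```text
clock: 81.5
position: [0.4268, -0.297, 0.1255]
ee_rot: [0.679, 0.734, 0.0, 0.0]
ft_force: [0.2, -0.7, -1.0]
grip_width: 0.732
grasp_force: 61.2
```

Call:
jog_arm:
  dr:
    - [0, 0, -1]
    - [0, 0, -1]
    - [0, 0, -1]
    - [0, 0, -1]
    - [0, 0, -1]
    - [0, 0, -1]
    - [0, 0, -1]
    - [0, 0, -1]
    - [0, 0, -0.4]
    - [0, 0, 0]
  translation:
    - [0, 0, 0]
    - [0, 0, 0]
    - [0, 0, 0]
    - [0, 0, 0]
    - [0, 0, 0]
    - [0, 0, 0]
    - [0, 0, 0]
    - [0, 0, 0]
    - [0, 0, 0]
    - [0, 0, 0]
  jaw: [0.6, 0.6, 0.6, 0.6, 0.6, 0.6, 0.6, 0.6, 0.6, 0.6]

```text
clock: 82.5
position: [0.4269, -0.2969, 0.1252]
ee_rot: [0.439, 0.898, 0.0, 0.0]
ft_force: [0.7, -0.5, -1.7]
grip_width: 0.735
grasp_force: 61.2
```

```bash
python3 plan.py .6607 -.0842 .1 38
```

```text
t 82.5 pos [ 0.4269 -0.2969  0.1252] yaw 37.9 j7 1.41 | turn z units -0.03 then tx 0.95 ty 12.61 tz 1.01 tilt units [0.01 0.  ] F [ 0.7 -0.5 -1.7] w 62.4
```

Call:
jog_arm:
  dr:
    - [0, 0, 0]
    - [0, 0, 0]
    - [0, 0, 0]
    - [0, 0, 0]
    - [0, 0, 0]
    - [0, 0, 0]
    - [0, 0, 0]
    - [0, 0, 0]
    - [0, 0, 0]
    - [0, 0, 0]
  translation:
    - [0.07, 0.9, 0]
    - [0.07, 0.9, 0]
    - [0.07, 0.9, 0]
    - [0.07, 0.9, 0]
    - [0.07, 0.9, 0]
    - [0.07, 0.9, 0]
    - [0.07, 0.9, 0]
    - [0.07, 0.9, 0]
    - [0.07, 0.9, 0]
    - [0.07, 0.9, 0]
  jaw: [0.6, 0.6, 0.6, 0.6, 0.6, 0.6, 0.6, 0.6, 0.6, 0.6]

```text
clock: 83.5
position: [0.5951, -0.1432, 0.1246]
ee_rot: [0.439, 0.898, -0.0, -0.0]
ft_force: [0.1, -0.5, -1.1]
grip_width: 0.733
grasp_force: 61.2
```

Call:
jog_arm:
  dr:
    - [0, 0, 0]
    - [0, 0, 0]
    - [0, 0, 0]
    - [0, 0, 0]
    - [0, 0, 0]
    - [0, 0, 0]
    - [0, 0, 0]
    - [0, 0, 0]
    - [0, 0, 0]
    - [0, 0, 0]
  translation:
    - [0.07, 0.9, 0]
    - [0.06, 0.9, 0]
    - [0.06, 0.9, 0]
    - [0.06, 0.9, 0]
    - [0, 0, 0.3]
    - [0, 0, 0.4]
    - [0, 0, 0.3]
    - [0, 0, 0]
    - [0, 0, 0]
    - [0, 0, 0]
  jaw: [0.6, 0.6, 0.6, 0.6, 0.6, 0.6, 0.6, 0.6, 0.6, 0.6]

```text
clock: 84.5
position: [0.661, -0.0848, 0.1003]
ee_rot: [0.439, 0.898, 0.0, 0.0]
ft_force: [-0.7, 0.2, -1.3]
grip_width: 0.732
grasp_force: 61.2
```

```bash
python3 plan.py .6607 -.0842 .0575 38
```

```text
t 84.5 pos [ 0.661  -0.0848  0.1003] yaw 37.9 j7 1.04 | turn z units -0.03 then tx 0.03 ty 0.01 tz 1.71 tilt units [0.01 0.  ] F [-0.7  0.2 -1.3] w 62.2
```

Call:
jog_arm:
  dr:
    - [0, 0, 0]
    - [0, 0, 0]
    - [0, 0, 0]
    - [0, 0, 0]
    - [0, 0, 0]
    - [0, 0, 0]
    - [0, 0, 0]
  translation:
    - [0.02, 0.01, 0.2]
    - [0, 0, 0.3]
    - [0, 0, 0.3]
    - [0, 0, 0.3]
    - [0, 0, 0.2]
    - [0, 0, 0]
    - [0, 0, 0]
  jaw: [0.6, 0.6, 0.6, 0.6, 0.6, 0.6, 0.6]

```text
clock: 85.2
position: [0.6609, -0.0839, 0.0673]
ee_rot: [0.439, 0.898, -0.0, -0.0]
ft_force: [0.2, -0.3, -1.5]
grip_width: 0.733
grasp_force: 61.2
```

Call:
jog_arm:
  dr:
    - [0, 0, 0]
    - [0, 0, 0]
    - [0, 0, 0]
    - [0, 0, 0]
    - [0, 0, 0]
    - [0, 0, 0]
  translation:
    - [0, 0, 0.08]
    - [0, 0, 0.08]
    - [0, 0, 0.08]
    - [0, 0, 0.08]
    - [0, 0, 0.08]
    - [0, 0, 0]
  jaw: [0.6, 0.6, 0.6, 0.6, 0.6, 0.6]

```text
clock: 85.8
position: [0.6606, -0.0838, 0.0569]
ee_rot: [0.439, 0.898, -0.0, -0.0]
ft_force: [0.4, -0.1, -1.1]
grip_width: 0.727
grasp_force: 61.2
```

Engaged freely. Going home.

Call:
jog_arm:
  dr:
    - [0, 0, 0]
    - [0, 0, 0]
    - [0, 0, 0]
    - [0, 0, 0]
    - [0, 0, 0]
    - [0, 0, 0]
    - [0, 0, 0]
    - [0, 0, 0]
    - [0, 0, 0]
  translation:
    - [0, 0, 0.1]
    - [0, 0, 0.1]
    - [0, 0, 0.1]
    - [0, 0, 0.1]
    - [0, 0, 0.1]
    - [0, 0, 0.05]
    - [0, 0, 0.04]
    - [0, 0, 0]
    - [0, 0, 0]
  jaw: [0.6, 0.6, 0.6, 0.6, 0.6, 0.6, 0.6, 0.6, 0.6]

```text
clock: 86.7
position: [0.6609, -0.0839, 0.0437]
ee_rot: [0.439, 0.898, 0.0, -0.0]
ft_force: [-5.2, 2.1, 10.0]
grip_width: 0.734
grasp_force: 62.6
```

Call:
jog_arm:
  dr:
    - [0, 0, 0]
    - [0, 0, 0]
    - [0, 0, 0]
    - [0, 0, 0]
    - [0, 0, 0]
    - [0, 0, 0]
    - [0, 0, 0]
    - [0, 0, 0]
    - [0, 0, 0]
    - [0, 0, 0]
  translation:
    - [0, 0, -0.06]
    - [0, 0, 0]
    - [0, 0, 0]
    - [0, 0, 0]
    - [0, 0, -0.3]
    - [0, 0, -0.7]
    - [0, 0, -1]
    - [0, 0, -1]
    - [0, 0, -0.3]
    - [0, 0, 0]
  jaw: [0.73, 0.88, 0.88, 0.88, 0.88, 0.88, 0.88, 0.88, 0.7, 0.6]

```text
clock: 87.7
position: [0.6617, -0.0841, 0.1286]
ee_rot: [0.439, 0.898, 0.001, 0.001]
ft_force: [0.4, 0.1, -0.0]
grip_width: 0.6
grasp_force: 0.0
```

```bash
python3 plan.py .399 .327 .06 38
```

```text
t 87.7 pos [ 0.6617 -0.0841  0.1286] yaw 37.9 j7 1.02 | turn z units -0.02 then tx 19.43 ty 1.84 tz 2.74 tilt units [0.04 0.02] F [ 0.4  0.1 -0. ] w 51.0
```

Call:
jog_arm:
  dr:
    - [0, 0, 0]
    - [0, 0, 0]
    - [0, 0, 0]
    - [0, 0, 0]
    - [0, 0, 0]
    - [0, 0, 0]
    - [0, 0, 0]
    - [0, 0, 0]
    - [0, 0, 0]
    - [0, 0, 0]
  translation:
    - [0.97, 0.09, 0]
    - [0.97, 0.09, 0]
    - [0.97, 0.09, 0]
    - [0.97, 0.09, 0]
    - [0.97, 0.09, 0]
    - [0.97, 0.09, 0]
    - [0.97, 0.09, 0]
    - [0.97, 0.09, 0]
    - [0.97, 0.09, 0]
    - [0.97, 0.09, 0]
  jaw: [0.6, 0.6, 0.6, 0.6, 0.6, 0.6, 0.6, 0.6, 0.6, 0.6]

```text
clock: 88.7
position: [0.5283, 0.122, 0.1257]
ee_rot: [0.439, 0.899, -0.0, -0.0]
ft_force: [-0.5, 0.6, 0.6]
grip_width: 0.601
grasp_force: 0.0
```

Call:
jog_arm:
  dr:
    - [0, 0, 0]
    - [0, 0, 0]
    - [0, 0, 0]
    - [0, 0, 0]
    - [0, 0, 0]
    - [0, 0, 0]
    - [0, 0, 0]
    - [0, 0, 0]
    - [0, 0, 0]
    - [0, 0, 0]
  translation:
    - [0.97, 0.09, 0]
    - [0.97, 0.09, 0]
    - [0.97, 0.09, 0]
    - [0.97, 0.09, 0]
    - [0.97, 0.09, 0]
    - [0.97, 0.09, 0.3]
    - [0.97, 0.09, 0.5]
    - [0.97, 0.09, 0.5]
    - [0.97, 0.1, 0.5]
    - [0.97, 0.1, 0.5]
  jaw: [0.6, 0.6, 0.6, 0.6, 0.6, 0.6, 0.6, 0.6, 0.6, 0.6]

```text
clock: 89.7
position: [0.3975, 0.3271, 0.0678]
ee_rot: [0.439, 0.899, -0.001, -0.0]
ft_force: [0.1, -0.0, 0.1]
grip_width: 0.6
grasp_force: 0.0
```

Call:
jog_arm:
  dr:
    - [0, 0, 0]
    - [0, 0, 0]
    - [0, 0, 0]
  translation:
    - [0, 0, 0]
    - [0, 0, 0]
    - [0, 0, 0]
  jaw: [0.6, 0.6, 0.6]

```text
clock: 90.0
position: [0.3992, 0.3258, 0.0691]
ee_rot: [0.44, 0.898, -0.0, 0.0]
ft_force: [0.5, 0.3, 0.3]
grip_width: 0.596
grasp_force: 0.0
```

```bash
python3 plan.py .399 .327 .0185 38
```

```text
t 90.0 pos [0.3992 0.3258 0.0691] yaw 37.8 j7 0.09 | turn z units -0.04 then tx 0.04 ty 0.02 tz 2.02 tilt units [-0.    0.01] F [0.5 0.3 0.3] w 50.7
```

Call:
jog_arm:
  dr:
    - [0, 0, 0]
    - [0, 0, 0]
    - [0, 0, 0]
    - [0, 0, 0]
    - [0, 0, 0]
    - [0, 0, 0]
    - [0, 0, 0]
    - [0, 0, 0]
    - [0, 0, 0]
    - [0, 0, 0]
  translation:
    - [0.04, 0.02, 0.6]
    - [0, 0, 0.7]
    - [0, 0, 0.5]
    - [0, 0, 0.22]
    - [0, 0, 0]
    - [0, 0, 0]
    - [0, 0, 0]
    - [0, 0, 0]
    - [0, 0, 0]
    - [0, 0, 0]
  jaw: [0.6, 0.6, 0.6, 0.6, 0.6, 0.25, 0.25, 0.25, 0.25, 0.25]
  squeeze: 60

```text
clock: 91.0
position: [0.3989, 0.3281, 0.0195]
ee_rot: [0.439, 0.898, 0.001, 0.0]
ft_force: [-2.3, -1.9, 6.1]
grip_width: 0.315
grasp_force: 58.8
```

Call:
jog_arm:
  dr:
    - [0, 0, 0]
    - [0, 0, 0]
    - [0, 0, 0]
    - [0, 0, 0]
    - [0, 0, 0]
    - [0, 0, 0]
    - [0, 0, 0]
    - [0, 0, 0]
  translation:
    - [0, 0, 0]
    - [0, 0, -0.5]
    - [0, 0, -1]
    - [0, 0, -1]
    - [0, 0, -1]
    - [0, 0, -0.7]
    - [0, 0, 0]
    - [0, 0, 0]
  jaw: [0.25, 0.25, 0.25, 0.25, 0.25, 0.25, 0.25, 0.25]

```text
clock: 91.8
position: [0.3985, 0.3281, 0.1241]
ee_rot: [0.439, 0.899, 0.001, -0.0]
ft_force: [0.1, -0.5, -0.7]
grip_width: 0.32
grasp_force: 59.1
```

```bash
python3 plan.py .6608 -.084 .11 38
```

```text
t 91.8 pos [0.3985 0.3281 0.1241] yaw 37.9 j7 0.03 | turn z units -0.02 then tx -19.45 ty -1.88 tz 0.56 tilt units [ 0.02 -0.01] F [ 0.1 -0.5 -0.7] w 27.2
```

Call:
jog_arm:
  dr:
    - [0, 0, 0]
    - [0, 0, 0]
    - [0, 0, 0]
    - [0, 0, 0]
    - [0, 0, 0]
    - [0, 0, 0]
    - [0, 0, 0]
    - [0, 0, 0]
    - [0, 0, 0]
    - [0, 0, 0]
  translation:
    - [-0.97, -0.09, 0]
    - [-0.97, -0.09, 0]
    - [-0.97, -0.09, 0]
    - [-0.97, -0.09, 0]
    - [-0.97, -0.09, 0]
    - [-0.97, -0.09, 0]
    - [-0.97, -0.09, 0]
    - [-0.97, -0.09, 0]
    - [-0.97, -0.09, 0]
    - [-0.97, -0.09, 0]
  jaw: [0.25, 0.25, 0.25, 0.25, 0.25, 0.25, 0.25, 0.25, 0.25, 0.25]

```text
clock: 92.8
position: [0.5296, 0.1216, 0.1227]
ee_rot: [0.439, 0.898, -0.001, -0.0]
ft_force: [0.5, 0.2, -0.9]
grip_width: 0.312
grasp_force: 59.1
```

Call:
jog_arm:
  dr:
    - [0, 0, 0]
    - [0, 0, 0]
    - [0, 0, 0]
    - [0, 0, 0]
    - [0, 0, 0]
    - [0, 0, 0]
    - [0, 0, 0]
    - [0, 0, 0]
    - [0, 0, 0]
    - [0, 0, 0]
  translation:
    - [-0.97, -0.09, 0]
    - [-0.97, -0.09, 0]
    - [-0.97, -0.09, 0]
    - [-0.97, -0.09, 0]
    - [-0.97, -0.09, 0]
    - [-0.97, -0.1, 0]
    - [-0.97, -0.1, 0]
    - [-0.97, -0.1, 0]
    - [-0.97, -0.1, 0]
    - [-0.97, -0.1, 0]
  jaw: [0.25, 0.25, 0.25, 0.25, 0.25, 0.25, 0.25, 0.25, 0.25, 0.25]

```text
clock: 93.8
position: [0.6599, -0.084, 0.1222]
ee_rot: [0.439, 0.898, -0.0, -0.001]
ft_force: [-0.0, 0.2, 0.1]
grip_width: 0.312
grasp_force: 59.1
```

Call:
jog_arm:
  dr:
    - [0, 0, 0]
    - [0, 0, 0]
    - [0, 0, 0]
    - [0, 0, 0]
    - [0, 0, 0]
  translation:
    - [0, 0, 0.2]
    - [0, 0, 0.3]
    - [0, 0, 0]
    - [0, 0, 0]
    - [0, 0, 0]
  jaw: [0.25, 0.25, 0.25, 0.25, 0.25]

```text
clock: 94.3
position: [0.66, -0.0823, 0.1112]
ee_rot: [0.439, 0.899, 0.0, -0.0]
ft_force: [0.3, -0.4, -0.6]
grip_width: 0.318
grasp_force: 59.2
```

```bash
python3 plan.py .6605 -.0836 .0895 38
```

```text
t 94.3 pos [ 0.66   -0.0823  0.1112] yaw 38.0 j7 1.04 | turn z units -0.01 then tx -0.05 ty -0.02 tz 0.87 tilt units [ 0.01 -0.  ] F [ 0.3 -0.4 -0.6] w 27.0
```

Call:
jog_arm:
  dr:
    - [0, 0, 0]
    - [0, 0, 0]
    - [0, 0, 0]
    - [0, 0, 0]
    - [0, 0, 0]
    - [0, 0, 0]
    - [0, 0, 0]
  translation:
    - [-0.04, -0.02, 0.1]
    - [0, 0, 0.2]
    - [0, 0, 0.2]
    - [0, 0, 0.2]
    - [0, 0, 0.15]
    - [0, 0, 0]
    - [0, 0, 0]
  jaw: [0.25, 0.25, 0.25, 0.25, 0.25, 0.25, 0.25]

```text
clock: 95.0
position: [0.66, -0.0837, 0.0893]
ee_rot: [0.439, 0.899, 0.0, -0.001]
ft_force: [-1.5, 1.4, -1.9]
grip_width: 0.318
grasp_force: 59.2
```

Call:
jog_arm:
  dr:
    - [0, 0, 0]
    - [0, 0, 0]
    - [0, 0, 0]
    - [0, 0, 0]
    - [0, 0, 0]
    - [0, 0, 0]
    - [0, 0, 0]
    - [0, 0, 0]
    - [0, 0, 0]
    - [0, 0, 0]
  translation:
    - [0.01, 0, 0.05]
    - [0, 0, 0.06]
    - [0, 0, 0.06]
    - [0, 0, 0.06]
    - [0, 0, 0.06]
    - [0, 0, 0.06]
    - [0, 0, 0.06]
    - [0, 0, 0.05]
    - [0, 0, 0]
    - [0, 0, 0]
  jaw: [0.25, 0.25, 0.25, 0.25, 0.25, 0.25, 0.25, 0.25, 0.25, 0.25]

```text
clock: 96.0
position: [0.6602, -0.0833, 0.0785]
ee_rot: [0.439, 0.899, 0.001, -0.0]
ft_force: [-1.7, 5.2, 3.7]
grip_width: 0.315
grasp_force: 59.7
```

Call:
jog_arm:
  dr:
    - [0, 0, 0]
    - [0, 0, 0]
    - [0, 0, 0]
  translation:
    - [0, 0, 0.03]
    - [0, 0, 0]
    - [0, 0, 0]
  jaw: [0.25, 0.25, 0.25]

```text
clock: 96.3
position: [0.6603, -0.0834, 0.0784]
ee_rot: [0.439, 0.899, 0.001, -0.0]
ft_force: [-3.0, 4.9, 9.4]
grip_width: 0.32
grasp_force: 60.2
```

Home. Release, touch-test from above with shut fingers, retreat and look.

Call:
jog_arm:
  dr:
    - [0, 0, 0]
    - [0, 0, 0]
    - [0, 0, 0]
    - [0, 0, 0]
    - [0, 0, 0]
    - [0, 0, 0]
    - [0, 0, 0]
    - [0, 0, 0]
    - [0, 0, 0]
    - [0, 0, 0]
  translation:
    - [0, 0, -0.05]
    - [0, 0, 0]
    - [0, 0, 0]
    - [0, 0, -0.5]
    - [0, 0, -0.9]
    - [0, 0, 0]
    - [0, 0, 0]
    - [0, 0, 0.3]
    - [0, 0, 0.3]
    - [0, 0, 0]
  jaw: [0.4, 0.55, 0.55, 0.55, 0.4, 0.1, 0, 0, 0, 0]

```text
clock: 97.3
position: [0.659, -0.0838, 0.0966]
ee_rot: [0.439, 0.898, -0.001, -0.001]
ft_force: [-0.0, -0.1, -1.2]
grip_width: -0.001
grasp_force: 0.0
```

Call:
jog_arm:
  dr:
    - [0, 0, 0]
    - [0, 0, 0]
    - [0, 0, 0]
    - [0, 0, 0]
    - [0, 0, 0]
    - [0, 0, 0]
  translation:
    - [0, 0, 0]
    - [0, 0, 0.1]
    - [0, 0, 0.1]
    - [0, 0, 0.1]
    - [0, 0, 0]
    - [0, 0, 0]
  jaw: [0, 0, 0, 0, 0, 0]

```text
clock: 97.9
position: [0.6601, -0.0842, 0.0913]
ee_rot: [0.439, 0.898, 0.0, -0.0]
ft_force: [-0.1, 0.4, -0.8]
grip_width: -0.002
grasp_force: 0.0
```

Call:
jog_arm:
  dr:
    - [0, 0, 0]
    - [0, 0, 0]
    - [0, 0, 0]
    - [0, 0, 0]
    - [0, 0, 0]
    - [0, 0, 0]
    - [0, 0, 0]
    - [0, 0, 0]
    - [0, 0, 0]
    - [0, 0, 0]
  translation:
    - [0, 0, -0.5]
    - [0, 0, -1]
    - [0, 0, -1]
    - [0, 0, -1]
    - [0, 0, -1]
    - [0.2, -0.9, 0]
    - [0.2, -0.9, 0]
    - [0.2, -0.9, 0]
    - [0.2, -0.9, 0]
    - [0.2, -0.9, 0]
  jaw: [0, 0, 0, 0, 0, 0, 0, 0, 0, 0]

```text
clock: 98.9
position: [0.5552, -0.1342, 0.2047]
ee_rot: [0.439, 0.898, 0.0, 0.0]
ft_force: [-0.3, -0.8, 0.7]
grip_width: 0.001
grasp_force: 0.0
```

```bash
python3 - <<'E'
from plan import *
c=cam("scene")["color"][100:400,100:500,::-1]
cv2.imwrite("pics/f1.png",cv2.resize(c,None,fx=2,fy=2,interpolation=cv2.INTER_CUBIC))
E
```

```text
(no output)
```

View pics/f1.png

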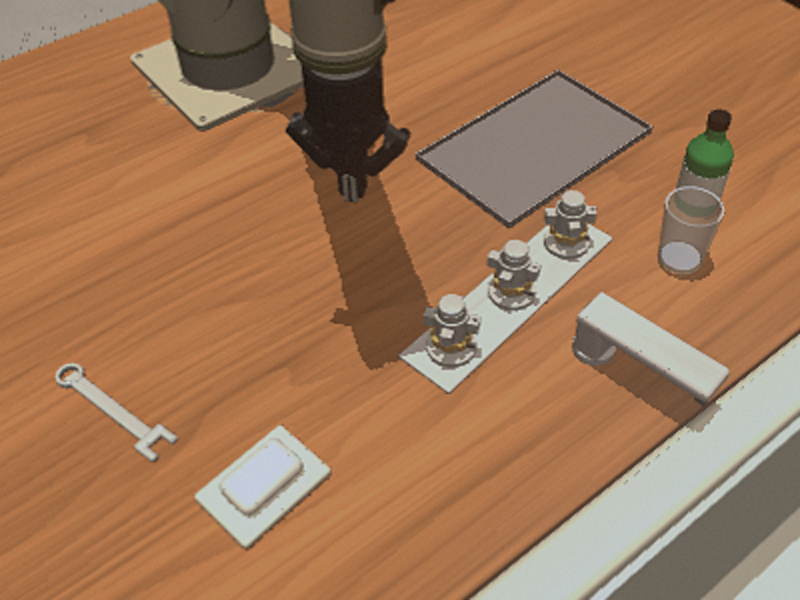

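All three taps, at about (572,215), (515,270) and (452,325), have cog, handle and cap. The tray is empty, and the toiletries and wrench are where they were. The last cap's top is below 0.0913, so it has snapped home. Handing in.

```bash
python3 -c "
from h import *; print(manip.hand_in())"
```

```text
the job is handed in; nothing more can be done
None
```

All three taps are refitted (cog, handle and cap on each, felt fully home) and the job was handed in at about 99 s; the hand-in gave no verdict.

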